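# Make up the grinding-wheel stack on the locked arbor stand

## Task

Make up the grinding-wheel stack on the arbor stand: slide the black transport lock grip fully open to its end stop, then thread onto the upright pin the plain steel spacer first, next every grinding wheel that is on the mat from the largest to the smallest, and last the flanged bushing with its flange down, each lying flat on the one below. Then slide the lock fully back to its other end stop so that its bar covers the pin again, and leave the cast, case, pot and spatula where they are.

Things in the scene. Friction and masses are not known exactly. Their poses are not given: they have to be found in the camera images.
- stand: The arbor stand, a white base plate 150 x 250 x 16 mm screwed to the desk (it does not move). Origin: on the pin's axis, on the desk surface; z up. The plate spans own x -45 to +105 mm and own y -70 to +180 mm. Its steel pin rises at the origin. A low aluminium rail with the lock carriage runs along own y at own x = +75 mm (rail up to 26 mm, two end blocks at own y = -55 and +171 mm up to 40 mm above the desk).
- pin_tip (a point): The top of the stand's upright steel pin: 16 mm diameter, tapering to 8 mm over its last 8 mm. It is 94 mm above the desk, 78 mm above the plate on which the spacer seats (plate top 16 mm above the desk).
- lock (a joint): Slide position in metres of the transport lock: 0 = shut, against its stop, keeper bar over the pin; 0.120 = open, against its other stop. Grows along the stand's +y. It stays where it is left and takes about 3 N to slide; at the start it is shut or up to 30 mm from shut, and then nothing can be threaded on the pin.
- lock_grip (a point): Centre of the lock's black grip, an upright block 32 mm along the stand's x, 22 mm along the stand's y (the sliding direction), 40 mm tall, centre 134 mm and top 154 mm above the desk, standing at own x = +75 mm of the stand. Axes as the stand's. Beneath it an aluminium post goes down to the rail, and a flat keeper bar (24 mm wide, from 108 to 114 mm above the desk) reaches 87 mm from the grip towards the stand's -x, over the pin when shut; the whole moves with the grip.
- spacer_c (a point): Centre of the spacer: a plain steel sleeve 40 mm outside diameter, 18 mm tall, with a 22 mm through hole, about 0.12 kg. z is the hole's axis; either way up will do. Lies flat on the mat at the start, on its own.
- bushing_c (a point): Centre (10 mm above its underside) of the flanged steel bushing, 20 mm tall in all: a flange 52 mm in diameter and 4 mm thick at the bottom, and above it a hub 32 mm in diameter; 22 mm through hole, about 0.10 kg. z is the hole's axis and points from flange to hub. Lies flange down at the start, on its own.
- wheel_68_c (a point): Centre of the 68 mm grinding wheel: a brick-coloured stone ring 68 mm in diameter, 12 mm thick, with a 22 mm through hole, under 0.15 kg. z is the hole's axis; either way up will do. Lies flat on the mat at the start, on its own. May be absent (two to four of the four wheels are there).
- wheel_60_c (a point): Centre of the 60 mm grinding wheel: a brick-coloured stone ring 60 mm in diameter, 12 mm thick, with a 22 mm through hole, under 0.15 kg. z is the hole's axis; either way up will do. Lies flat on the mat at the start, on its own. May be absent (two to four of the four wheels are there).
- wheel_52_c (a point): Centre of the 52 mm grinding wheel: a brick-coloured stone ring 52 mm in diameter, 12 mm thick, with a 22 mm through hole, under 0.15 kg. z is the hole's axis; either way up will do. Lies flat on the mat at the start, on its own. May be absent (two to four of the four wheels are there).
- wheel_44_c (a point): Centre of the 44 mm grinding wheel: a brick-coloured stone ring 44 mm in diameter, 12 mm thick, with a 22 mm through hole, under 0.15 kg. z is the hole's axis; either way up will do. Lies flat on the mat at the start, on its own. May be absent (two to four of the four wheels are there).
- cast: Bystander: a plaster dental cast, 55 x 62 x 25 mm. Leave it alone. Origin under it, on the desk.
- case: Bystander: a clear open plastic case, 90 x 120 x 30 mm. Leave it alone. Origin under it, on the desk.
- pot: Bystander: a white pot, 68 mm across, 85 mm tall, with instruments standing in it up to 165 mm. Leave it alone. Origin under it, on the desk.
- spatula: Bystander: a spatula with a blue handle, 170 mm long, lying flat. Leave it alone. Origin under it, on the desk.
Not all that is in view belongs to the job. What is shaped like the part that bears wheel_52_c but purple is not meant.

How it is judged (in metres and radians):
On the way, in this order (a step that is already met when the one before it is completed fails the run):
1. the transport lock has been slid open to its end stop (value of joint lock above 0.115 m), for 0.2 s.
2. the spacer sleeve is seated on the pin and released (horizontal distance between spacer_c and pin_tip below 0.007 m and z of spacer_c in the frame of stand below 0.029 m and (angle between spacer_c's own z axis and vertical below 0.15 rad or angle between spacer_c's own z axis and vertical above 2.99 rad) and contact force between the fingers and spacer below 0.2 N), for 0.2 s.
3. the 68 mm wheel is down on the pin and released (horizontal distance between wheel_68_c and pin_tip below 0.007 m and z of wheel_68_c in the frame of stand below 0.044 m and (angle between wheel_68_c's own z axis and vertical below 0.15 rad or angle between wheel_68_c's own z axis and vertical above 2.99 rad) and contact force between the fingers and wheel_68 below 0.2 N), for 0.2 s.
4. the 60 mm wheel is down on the pin and released (horizontal distance between wheel_60_c and pin_tip below 0.007 m and z of wheel_60_c in the frame of stand below 0.056 m and (angle between wheel_60_c's own z axis and vertical below 0.15 rad or angle between wheel_60_c's own z axis and vertical above 2.99 rad) and contact force between the fingers and wheel_60 below 0.2 N), for 0.2 s.
5. the 52 mm wheel is down on the pin and released (horizontal distance between wheel_52_c and pin_tip below 0.007 m and z of wheel_52_c in the frame of stand below 0.068 m and (angle between wheel_52_c's own z axis and vertical below 0.15 rad or angle between wheel_52_c's own z axis and vertical above 2.99 rad) and contact force between the fingers and wheel_52 below 0.2 N), for 0.2 s.
6. the 44 mm wheel is down on the pin and released (horizontal distance between wheel_44_c and pin_tip below 0.007 m and z of wheel_44_c in the frame of stand below 0.08 m and (angle between wheel_44_c's own z axis and vertical below 0.15 rad or angle between wheel_44_c's own z axis and vertical above 2.99 rad) and contact force between the fingers and wheel_44 below 0.2 N), for 0.2 s.
7. the flanged bushing is on the pin above everything else, flange down, and released (horizontal distance between bushing_c and pin_tip below 0.007 m and z of bushing_c in the frame of stand below 0.096 m and angle between bushing_c's own z axis and vertical below 0.15 rad and contact force between the fingers and bushing below 0.2 N), for 0.2 s.
8. the transport lock has been slid shut to its end stop over the pin (value of joint lock below 0.005 m), for 0.2 s.
At the end, for the whole second after the job is handed in: Lock within 5 mm of its shut stop; spacer, every wheel present and bushing on the pin (within 7 mm of its axis), flat within 0.15 rad, down on one another within 4 mm, at rest, bushing on top, flange down (value of joint lock below 0.005 m and horizontal distance between each of spacer_c, wheel_68_c, wheel_60_c, wheel_52_c, wheel_44_c, bushing_c and pin_tip below 0.007 m and z of spacer_c in the frame of stand below 0.029 m and (angle between spacer_c's own z axis and vertical below 0.15 rad or angle between spacer_c's own z axis and vertical above 2.99 rad) and linear speed of each of spacer, wheel_68, wheel_60, wheel_52, wheel_44, bushing below 0.02 m/s and z of wheel_68_c in the frame of stand below 0.044 m and (angle between wheel_68_c's own z axis and vertical below 0.15 rad or angle between wheel_68_c's own z axis and vertical above 2.99 rad) and z of wheel_60_c in the frame of stand below 0.056 m and (angle between wheel_60_c's own z axis and vertical below 0.15 rad or angle between wheel_60_c's own z axis and vertical above 2.99 rad) and z of wheel_52_c in the frame of stand below 0.068 m and (angle between wheel_52_c's own z axis and vertical below 0.15 rad or angle between wheel_52_c's own z axis and vertical above 2.99 rad) and z of wheel_44_c in the frame of stand below 0.08 m and (angle between wheel_44_c's own z axis and vertical below 0.15 rad or angle between wheel_44_c's own z axis and vertical above 2.99 rad) and z of bushing_c in the frame of stand below 0.096 m and angle between bushing_c's own z axis and vertical below 0.15 rad and z of each of spacer_c, wheel_68_c, wheel_60_c, wheel_52_c, wheel_44_c in the frame of bushing_c below -0.005 m); the robot touches nothing.
It fails at once if the cast is pushed more than 40 mm from its place (distance of cast from where it was at the start of the episode above 0.04 m).
It fails at once if the case is pushed more than 40 mm from its place (distance of case from where it was at the start of the episode above 0.04 m).
It fails at once if the pot is pushed more than 40 mm from its place (distance of pot from where it was at the start of the episode above 0.04 m).
It fails at once if the spatula is pushed more than 40 mm from its place (distance of spatula from where it was at the start of the episode above 0.04 m).
Of wheel_68, wheel_60, wheel_52, wheel_44 only 2 to 4 are there at a start; the rules pass over those that are not, and their reading is None.
At some moment in a run one of spacer, wheel_68, wheel_60, wheel_52, wheel_44, bushing may be knocked a few centimetres aside while the robot is not near it.
It also fails if it takes over 210 s, if anything falls off the work surface, if the arm or the gripper's body presses on something with over 40 N, if the wrist force passes 120 N, or if a joint passes its speed limit or range.

## Robot

A 7-joint arm with a two-finger parallel gripper is mounted at the origin on the work surface. World frame = base frame: x ahead of the robot, y to its left, z up, the work surface at z = 0. Lengths are in mm, angles in rad, forces in N, time in s.
With the tool pointing down it reaches from about 400 to 900 mm from the base axis. Payload 5.6 kg.
Tool frame: the origin (TCP) lies on the centre line of the jaws, within the pads' length; the fingertips stand 11 mm ahead of it and the grasp point (between the pads) lies 8 mm behind it; y points along the fingers, z is the direction in which the jaws open and shut, and the axes are right-handed (so a half turn about y gives the same grasp; the last joint's range is limited). The gripper opens to 92 mm and grips with 3 to 60 N. Pads are 20 mm wide; open, the fingers measure 128 mm over their backs; the gripper's body (75 mm by 189 mm) begins 69 mm behind the grasp point.
Start: joints at [-1.304, 0.468, -0.012, 1.603, 0.006, 1.071, -0.056], TCP at [198.205, 619.05, 225.592] pointing down, gripper open.
Joint ranges: [-2.53, 2.53], [-0.31, 2.02], [-1.57, 1.55], [0.28, 2.44], [-1.29, 4.43], [0.15, 1.84], [-2.92, 2.92]. Speed limits (rad/s): [2.57, 2.57, 3.14, 3.14, 3.14, 3.14, 3.14].

## Interface

Orientations are given as a rotation vector (axis times angle).
In Python, from station import manip gives the robot as it stands.
- The arm moves only by the tool drive_tool, never from a script. Its argument "steps" is a list that holds one entry, the list of rows, each a list of 7 numbers: the shift along the tool's x, y, z each as a share of 0.3 m, from -1 to 1, then the turn, a rotation vector about the tool's x, y, z each as a share of pi rad, from -1 to 1, then the opening, from 0 (shut) to 1 (fully open). A call has 1 to 5 rows; each row is the pose to reach, as a shift and turn from the pose commanded when the call began, along the tool's axes at that moment, turning the shorter way round; what a row does not reach only later rows make up. A row lasts 1/12 s, in which the tool goes at most 41.7 mm and 7.16 degrees, less where a joint would pass 70% of its speed; a pose out of reach is approached as far as the arm can. A call with a number of a shift or a turn outside -1 to 1 is refused whole. A call with a gripper value outside its range is refused whole. The fingers move at their own pace and stop on an object; "force" is the grip in N (left out, the last holds). Time passes only in rows, so rows that repeat a pose let the fingers close. It gives the time, the measured TCP pose, the force and the opening at its end, in the units of the state.
- manip.observe(): the state, without advancing time (a new reading comes with each control period).
- manip.grab_frame(name): name is "scene" or "top"; returns a dict with "color" (420x560x3 uint8, blue, green, red), "mtx" (3x3 intrinsics, pixels), "R" (3x3) and "t" (3): a world point X has camera coordinates R X + t. Camera axes: x right, y down, z forward; pixel columns grow to the right and rows downward; lengths in mm; the calibration is good to about 2 mm. A picture is of the moment at which its call begins. There is no depth.
- manip.close_job(): hands the job in, once; it reports no verdict.
Trained networks look in the newest picture that a camera, given by its name, has taken for a name from the list of things; names that differ only in an ending like _2 or _b are one class to them, and where a whole thing is asked for, a point or a joint stands for the part that bears it (a point fixed in the world has none). Each returns a list of dicts, best first, with "score" (0 to 1); they miss things now and then, are a little off and sometimes report something else, mostly with a low value. They report only what shows in the picture. A call takes as long as a camera call. They do not tell look-alikes from the thing itself.
- manip.masks_of(camera, name): "mask" (420x560 bool, what is visible of it) and "centre" ([column, row] in pixels, amid what is visible of it).
The state is a dict: "time_s": time; "q": joint angles; "qvel": joint speeds; "effort": joint torques, N m; "ee_pos": TCP position; "tcp_rot": TCP orientation; "wrist_force": force on the tool from outside, world axes, zero at the start; "moment": the same for the moment, N m; "width": finger opening in mm.
Only numpy, scipy, OpenCV 4.12 (cv2) and the standard library are available. Lean on these libraries where they do the work, as an engineer would, in place of code of your own. Each camera call takes 0.05 s, during which the arm holds its last target. There are 200 camera calls.

## Working session

There is one attempt and no reset: what is moved stays moved. The work goes in short steps, Python scripts to look and compute and a tool call to move; the robot and the scene stay as the last step left them, time stands still between calls to the robot, and variables do not carry over. Pictures are saved under pics/ and viewed, about 12 in all and at most 16, crops included, and the job is handed in when it is done.

Besides the shell and the picture viewer there is one more tool, called after "Emit:" as name(argument=value, ...), one argument or row to a line, values as JSON. drive_tool: Moves the arm, as the interface text tells. Shift numbers are shares of 0.3 m and turn numbers shares of pi rad, none past 1 either way. Its arguments: {"type":"object","properties":{"steps":{"type":"array"},"force":{"type":"number"}},"required":["steps"]}

```bash
ls; mkdir -p pics; python3 - <<'E'
from station import manip
import cv2
s=manip.observe();print(s)
for n in("scene","top"):
    f=manip.grab_frame(n);cv2.imwrite(f"pics/{n}0.png",f["color"]);print(n,f["mtx"],f["R"],f["t"])
    for k in["stand","lock_grip","spacer_c","bushing_c","wheel_68_c","wheel_60_c","wheel_52_c","wheel_44_c","cast","case","pot","spatula","pin_tip"]:
        try: print(k,[(round(d["score"],2),[round(float(c)) for c in d["centre"]],int(d["mask"].sum())) for d in manip.masks_of(n,k)])
        except Exception as e: print(k,e)
E
```

```text
pics
{'time_s': 0.0, 'q': array([-1.30403517,  0.46841876, -0.01161005,  1.60361557,  0.0060169 ,
        1.07144844, -0.05626541]), 'qvel': array([ 1.04553080e-03, -7.47366055e-04,  3.86654850e-05, -9.52079282e-04,
        7.66259232e-04, -5.29097625e-05,  6.94001697e-04]), 'effort': array([ 7.50255708e-05, -5.20587051e+01, -1.25911666e-02, -2.43760550e+01,
       -5.67343784e-02,  1.70074910e-02,  1.59365586e-04]), 'ee_pos': array([198.02988395, 618.48847466, 224.61672589]), 'tcp_rot': array([-1.55894177,  0.24329968, -0.24306704]), 'wrist_force': array([ 0.00684655,  0.20597669, -1.34445952]), 'moment': array([-0.00722457, -0.05310048,  0.03546786]), 'width': 92.1995529077214}
scene [[399.27753832   0.         277.68032844]
 [  0.         399.27753832 216.24237979]
 [  0.           0.           1.        ]] [[ 0.83085591  0.55613483 -0.01981191]
 [ 0.3034582  -0.48262932 -0.82157292]
 [-0.46646713  0.67659663 -0.56975909]] [-498.06092875  -78.71079135 1329.00825264]
stand [(0.7, [295, 207], 2937), (0.16, [339, 269], 467)]
lock_grip [(0.93, [299, 189], 628)]
spacer_c [(0.57, [220, 
[... 548 characters left out ...]
  1.        ]] [[ 0.03527827 -0.99937597 -0.00176651]
 [-0.97813015 -0.03416563 -0.20516854]
 [ 0.20498015  0.00896587 -0.97872506]] [   5.8563349   616.64707193 1700.11543892]
stand [(0.69, [229, 233], 3360)]
lock_grip [(0.71, [242, 222], 293)]
spacer_c [(0.52, [356, 223], 48)]
bushing_c [(0.46, [387, 266], 153)]
wheel_68_c [(0.83, [310, 256], 289)]
wheel_60_c [(0.7, [308, 211], 232)]
wheel_52_c [(0.68, [385, 218], 167), (0.47, [425, 252], 183)]
wheel_44_c []
cast [(0.64, [283, 167], 295)]
case [(0.92, [343, 169], 1008)]
pot [(0.67, [154, 200], 495), (0.65, [356, 222], 100), (0.32, [284, 168], 247)]
spatula [(0.9, [410, 196], 607)]
pin_tip [(0.94, [232, 234], 3400), (0.52, [346, 169], 999)]
```

```bash
python3 - <<'E'
import cv2
a=cv2.imread("pics/scene0.png");b=cv2.imread("pics/top0.png")
cv2.imwrite("pics/s1.png",cv2.resize(a[140:430,60:440],None,fx=2.1,fy=2.1,interpolation=cv2.INTER_CUBIC)[:600,:800])
cv2.imwrite("pics/t1.png",cv2.resize(b[130:310,180:446],None,fx=3,fy=3,interpolation=cv2.INTER_CUBIC))
E
```

```text
(no output)
```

View pics/s1.png

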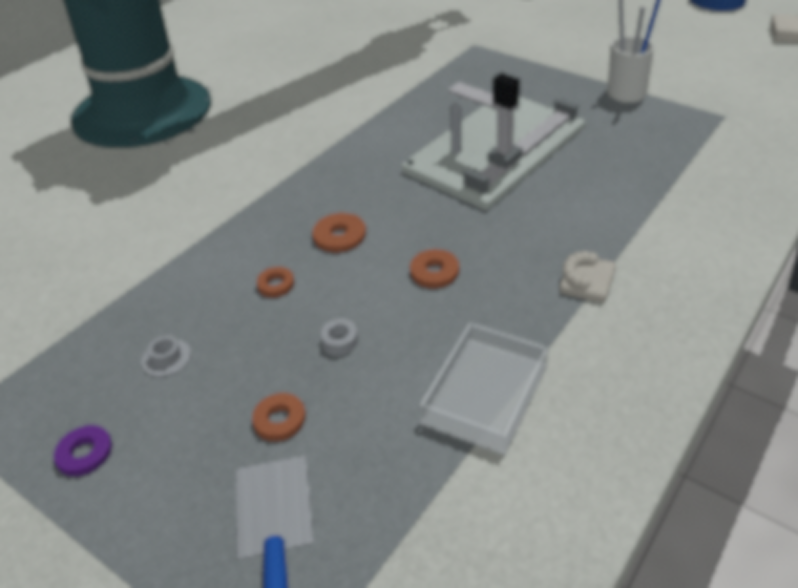

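View pics/t1.png

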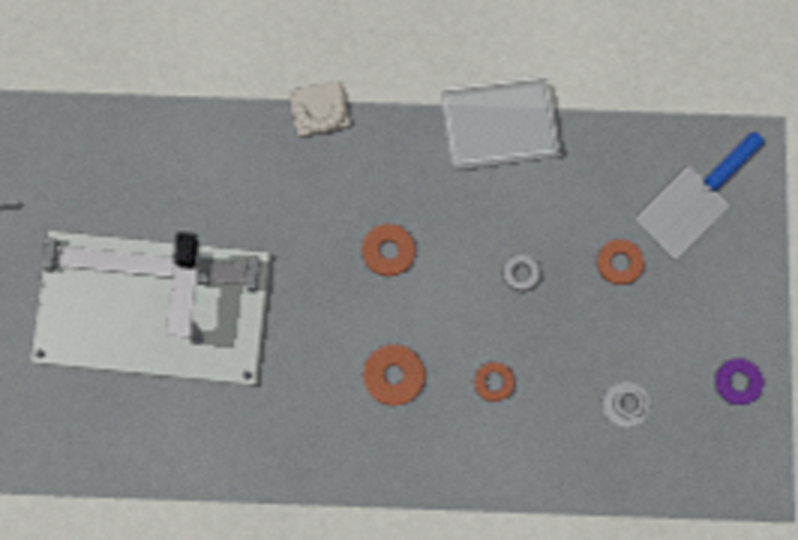

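Top view crop (full-frame pixels): there are four brick-coloured wheels, 68 at (311,255), 60 at (310,213), 52 at (387,217) and 44 at (345,257). The spacer is at (354,221) and the bushing at (389,264). Two things look like wheel_52: the brick one at (387,217) and the purple one at (427,257). The purple one is the decoy and stays put.

```bash
cat > h.py <<'E'
from station import manip
import cv2, numpy as np
from scipy.optimize import least_squares, fsolve
from scipy.spatial.transform import Rotation as Ro
P={"spacer":(20,0,18),"w68":(34,0,12),"w60":(30,0,12),"w52":(26,0,12),"w44":(22,0,12),"bushing":(26,0,4)}
def proj(f,X):
    c=np.atleast_2d(X)@f["R"].T+f["t"]; p=c@f["mtx"].T; return p[:,:2]/p[:,2:]
def back(f,px,z):
    d=f["R"].T@np.linalg.solve(f["mtx"],[px[0],px[1],1]); o=-f["R"].T@f["t"]; return o+d*(z-o[2])/d[2]
a=np.linspace(0,2*np.pi,60,endpoint=False)
def sil(f,x,y,r,z0,z1):
    p=[proj(f,np.c_[x+r*np.cos(a),y+r*np.sin(a),0*a+z]) for z in(z0,z1)]
    return cv2.convexHull(np.vstack(p).astype(np.float32))[:,0]
def cen(poly):
    m=cv2.moments(poly.astype(np.float32)); return np.array([m["m10"],m["m01"]])/m["m00"]
def fgmask(f):
    hsv=cv2.cvtColor(f["color"],cv2.COLOR_BGR2HSV).astype(int)
    return hsv
def orange(f):
    h=fgmask(f); return (((h[...,0]<18)|(h[...,0]>172))&(h[...,1]>90)&(h[...,2]>60)).astype(np.uint8)
def blobs(m,amin):
    cs,_=cv2.findContours(m,cv2.RETR_EXTERNAL,cv2.CHAIN_APPROX_NONE)
    out=[]
    for c in cs:
        t=np.zeros_like(m);cv2.drawContours(t,[c],-1,1,-1)
        if t.sum()>=amin: mm=cv2.moments(t,True); out.append((np.array([mm["m10"],mm["m01"]])/mm["m00"],int(t.sum())))
    return out
def locate(f,px,r,z0,z1):
    g=back(f,px,(z0+z1)/2)[:2]
    s=fsolve(lambda q:cen(sil(f,q[0],q[1],r,z0,z1))-px,g)
    return s, cv2.contourArea(sil(f,s[0],s[1],r,z0,z1))
E
python3 - <<'E'
from h import *
s=manip.observe();R=Ro.from_rotvec(s["tcp_rot"]).as_matrix();print("tool axes cols\n",R.round(3))
for n in("top","scene"):
    f=manip.grab_frame(n)
    print(n,"orange")
    for c,ar in blobs(orange(f),60):
        for r in(22,26,30,34):
            p,A=locate(f,c,r,0,12)
            if abs(A-ar)<.15*A: print(c.round(1),ar,r,p.round(1),round(A))
    g=cv2.cvtColor(f["color"],cv2.COLOR_BGR2GRAY)
    for k,r,z1,g0 in(("spacer",20,18,(354,221) if n=="top" else (221,301)),("bushing",26,4,(389,264) if n=="top" else (138,309))):
        x,y=g0;w=22;sub=g[y-w:y+w,x-w:x+w].astype(int);med=np.median(sub)
        for th in(15,25):
            m=np.zeros_like(g);m[y-w:y+w,x-w:x+w]=(sub>med+th) if k=="bushing" else (np.abs(sub-med)>th)
            for c,ar in blobs(m,60):
                p,A=locate(f,c,r,0,z1);print(k,th,c.round(1),ar,p.round(1),round(A))
        for d in manip.masks_of(n,k+"_c")[:1]:
            c,ar=max(blobs(d["mask"].astype(np.uint8),10),key=lambda t:t[1]);p,A=locate(f,c,r,0,z1);print(k,"net",c.round(1),ar,p.round(1),round(A))
    if n=="top":
        cor=np.array([(50,232),(272,253),(258,384),(33,361)])/3+[180,130]
        own=np.array([(105,180),(105,-70),(-45,-70),(-45,180)])
        def fun(q):
            c,s_=np.cos(q[2]),np.sin(q[2])
            return (proj(f,np.c_[q[0]+c*own[:,0]-s_*own[:,1],q[1]+s_*own[:,0]+c*own[:,1],np.full(4,16)])-cor).ravel()
        q=least_squares(fun,[600,100,0]);print("stand",q.x.round(3),q.fun.round(1))
        for d in manip.masks_of(n,"lock_grip")[:1]:print("grip",d["centre"],back(f,d["centre"],145))
    else:
        for d in manip.masks_of(n,"lock_grip")[:1]:print("grip",d["centre"],back(f,d["centre"],134))
        for nm,z in(("plate",16),("pin",94)):
            pass
        print("pin tip if",proj(f,[*q.x[:2],94]))
E
```

```text
tool axes cols
 [[ 0.952  0.     0.305]
 [-0.305 -0.     0.952]
 [ 0.    -1.    -0.   ]]
top orange
[344.4 256.9] 130 22 [ 461.6 -182.1] 145
[311.  254.6] 316 34 [465.5 -71.2] 337
[386.4 217. ] 179 26 [ 601.4 -321.8] 198
[309.1 213. ] 236 30 [605.9 -61.4] 256
spacer 15 [353.8 221. ] 128 [ 583.1 -211.8] 124
spacer 25 [353.8 220.6] 89 [ 584.4 -212. ] 124
bushing 15 [386.9 263.9] 94 [ 443.9 -323.7] 197
bushing net [388.  264.1] 189 [ 443.3 -327.4] 197
stand [ 4.95907e+02  1.44187e+02 -6.40000e-02] [ 0.1 -0.6  0.  -0.4 -0.   0.4 -0.2  0.6]
grip [242.8, 223.4] [538.48525447 148.80992284 145.        ]
scene orange
[192.2 338.2] 422 22 [ 600.3 -320. ] 372
[266.4 267.5] 322 26 [604.9 -59. ] 300
[221.  250.3] 352 30 [463.9 -68.6] 334
spacer 15 [219.5 306.9] 105 [ 593.8 -225.3] 290
spacer 15 [220.8 296.5] 68 [ 575.5 -199.5] 271
spacer net [220.9 300.4] 249 [ 583.7 -208.7] 278
bushing net [138.5 309.4] 358 [ 439.2 -325.8] 345
grip [297.7, 190.7] [587.28679639 118.4145439  134.        ]
pin tip if [[274.98437902 189.99869305]]h.py:30: RuntimeWarning: The iteration is not making good progress, as measured by the 
 improvement from the last ten iterations.
  s=fsolve(lambda q:cen(sil(f,q[0],q[1],r,z0,z1))-px,g)
```

```bash
cat >> h.py <<'E'
def move(target,yaw=None):
    s=manip.observe();R=Ro.from_rotvec(s["tcp_rot"]).as_matrix()
    d=R.T@(np.array(target)-s["ee_pos"])/300
    print("shift",d.round(4),"from",s["ee_pos"].round(1),"t",round(s["time_s"],1),end=" ")
    if yaw is not None:  # desired jaw direction (tool z) yaw from +y ; tool y down
        z=np.array([-np.sin(yaw),np.cos(yaw),0]);y=np.array([0,0,-1.]);T=np.c_[np.cross(y,z),y,z]
        print("turn",(Ro.from_matrix(R.T@T).as_rotvec()/np.pi).round(4),end="")
    print()
def S(own): # stand->world
    x0,y0,t=STAND;c,s=np.cos(t),np.sin(t);return np.array([x0+c*own[0]-s*own[1],y0+s*own[0]+c*own[1],own[2]])
STAND=(495.9,144.2,-.064)
def grip_s(f):
    g=f["color"].max(2); ok=[]
    e=lambda s:cen(cv2.convexHull(proj(f,np.array([S((75+i*16,s+j*11,z)) for i in(-1,1) for j in(-1,1) for z in(114,154)])).astype(np.float32))[:,0])
    x,y=proj(f,S((75,15,134)))[0].astype(int)
    m=np.zeros(g.shape,np.uint8);w=30;y0=max(y-w,0);m[y0:y+w,x-w:x+w]=g[y0:y+w,x-w:x+w]<50
    c,ar=max(blobs(m,20),key=lambda t:t[1])
    r=least_squares(lambda s:e(s[0])-c,[15]);return c.round(1),ar,r.x.round(1),r.fun.round(1)
E
python3 - <<'E'
from h import *
for n in("top","scene"): print(n,grip_s(manip.grab_frame(n)))
move(S((75,15,250)),-.064)
E
```

```text
top (array([241.8, 213. ]), 68, array([15.]), array([-0. ,  0.4]))
scene (array([300.5, 183. ]), 147, array([15.]), array([-0.8,  0.3]))
shift [ 1.6581 -0.0813 -1.0955] from [198.2 619.  225.6] t 1.9 turn [ 0.     -0.0783  0.    ]
```

Emit:
drive_tool(
  steps=[
    [[0.5527,-0.0271,-0.3652,0,0,0,1],[0.5527,-0.0271,-0.3652,0,0,0,1],[0.5527,-0.0271,-0.3652,0,0,0,1],[0.5527,-0.0271,-0.3652,0,0,0,1],[0.5527,-0.0271,-0.3652,0,0,0,1]],
  ],
)

```text
time_s: 2.32
ee_pos: [325.0, 461.2, 234.0]
tcp_rot: [-1.557, 0.244, -0.246]
wrist_force: [-0.1, -0.7, 0.6]
width: 91.5
```

Emit:
drive_tool(
  steps=[
    [[0.5527,-0.0271,-0.3652,0,0,0,1],[0.5527,-0.0271,-0.3652,0,0,0,1],[0.5527,-0.0271,-0.3652,0,0,0,1],[0.5527,-0.0271,-0.3652,0,0,0,1],[0.5527,-0.0271,-0.3652,0,0,0,1]],
  ],
)

```text
time_s: 2.73
ee_pos: [449.3, 306.0, 242.4]
tcp_rot: [-1.557, 0.244, -0.246]
wrist_force: [0.9, 0.3, -0.6]
width: 92.0
```

Emit:
drive_tool(
  steps=[
    [[0.5527,-0.0271,-0.3652,0,0,0,1],[0.5527,-0.0271,-0.3652,0,0,0,1],[0.5527,-0.0271,-0.3652,0,0,0,1],[0.5527,-0.0271,-0.3652,0,0,0,1],[0.5527,-0.0271,-0.3652,0,0,0,1]],
  ],
)

```text
time_s: 3.15
ee_pos: [573.6, 150.8, 250.5]
tcp_rot: [-1.557, 0.244, -0.246]
wrist_force: [-0.0, -0.1, 0.3]
width: 91.9
```

Emit:
drive_tool(
  steps=[
    [[0,0,0,0,-0.0783,0,1],[0,0,0,0,-0.0783,0,1],[0,0,0,0,-0.0783,0,1],[0,0,0,0,-0.0783,0,1]],
  ],
)

```text
time_s: 3.48
ee_pos: [571.7, 154.4, 250.0]
tcp_rot: [-1.57, 0.053, -0.053]
wrist_force: [0.5, -0.1, 0.2]
width: 92.2
```

```bash
sed -i 's/r=least_squares(lambda s:e(s\[0\])-c,\[15\])/r=least_squares(lambda s:e(s[0])-c,[15],diff_step=.02)/; s/s=fsolve(\(.*\),g)$/s=least_squares(\1,g,diff_step=2e-3).x/' h.py; grep -n least_sq h.py; python3 - <<'E'
from h import *
move(S((75,15,141)),-.064);print(manip.observe()["q"].round(2))
E
```

```text
3:from scipy.optimize import least_squares, fsolve
30:    s=least_squares(lambda q:cen(sil(f,q[0],q[1],r,z0,z1))-px,g,diff_step=2e-3).x
49:    r=least_squares(lambda s:e(s[0])-c,[15],diff_step=.02);return c.round(1),ar,r.x.round(1),r.fun.round(1)
shift [ 2.000e-04  3.632e-01 -2.000e-04] from [571.7 154.4 250. ] t 3.5 turn [-0.0001 -0.001  -0.    ]
[-0.47  0.34  0.19  1.74 -0.07  1.07  1.25]
```

Emit:
drive_tool(
  steps=[
    [[0,0.363,0,0,0,0,1],[0,0.363,0,0,0,0,1],[0,0.363,0,0,0,0,1],[0,0.363,0,0,0,0,1]],
  ],
)

```text
time_s: 3.82
ee_pos: [567.5, 153.9, 135.6]
tcp_rot: [-1.574, 0.059, -0.044]
wrist_force: [-0.1, -0.3, 0.1]
width: 92.1
```

Emit:
drive_tool(
  steps=[
    [[0,0,0,0,0,0,0],[0,0,0,0,0,0,0],[0,0,0,0,0,0,0],[0,0,0,0,0,0,0],[0,0,0,0,0,0,0]],
  ],
  force=15,
)

```text
time_s: 4.23
ee_pos: [572.6, 154.7, 142.7]
tcp_rot: [-1.569, 0.048, -0.052]
wrist_force: [-0.2, -0.4, 0.1]
width: 60.5
```

Emit:
drive_tool(
  steps=[
    [[0,0,0,0,0,0,0],[0,0,0,0,0,0,0],[0,0,0,0,0,0,0]],
  ],
)

```text
time_s: 4.48
ee_pos: [571.8, 154.4, 141.4]
tcp_rot: [-1.57, 0.05, -0.051]
wrist_force: [0.4, 0.7, 0.1]
width: 40.7
```

Emit:
drive_tool(
  steps=[
    [[0,0,0,0,0,0,0],[0,0,0,0,0,0,0],[0,0,0,0,0,0,0],[0,0,0,0,0,0,0],[0,0,0,0,0,0,0]],
  ],
)

```text
time_s: 4.9
ee_pos: [571.8, 155.1, 141.1]
tcp_rot: [-1.569, 0.05, -0.05]
wrist_force: [-0.3, 2.6, -0.4]
width: 22.1
```

Emit:
drive_tool(
  steps=[
    [[0,0,0.06,0,0,0,0],[0,0,0.12,0,0,0,0],[0,0,0.18,0,0,0,0],[0,0,0.24,0,0,0,0],[0,0,0.29,0,0,0,0]],
  ],
)

```text
time_s: 5.32
ee_pos: [577.4, 240.5, 141.1]
tcp_rot: [-1.572, 0.051, -0.05]
wrist_force: [-0.5, -3.1, 1.9]
width: 21.9
```

Emit:
drive_tool(
  steps=[
    [[0,0,0.02,0,0,0,0],[0,0,0.03,0,0,0,0],[0,0,0.04,0,0,0,0],[0,0,0.05,0,0,0,0],[0,0,0.05,0,0,0,0]],
  ],
)

```text
time_s: 5.73
ee_pos: [578.4, 255.8, 141.1]
tcp_rot: [-1.57, 0.05, -0.051]
wrist_force: [-0.2, -1.2, 1.5]
width: 22.2
```

Emit:
drive_tool(
  steps=[
    [[0,0,0.005,0,0,0,0],[0,0,0.01,0,0,0,0],[0,0,0.015,0,0,0,0],[0,0,0.02,0,0,0,0],[0,0,0.02,0,0,0,0]],
  ],
)

```text
time_s: 6.15
ee_pos: [578.8, 262.4, 141.1]
tcp_rot: [-1.57, 0.05, -0.05]
wrist_force: [0.4, -1.6, 1.8]
width: 22.0
```

Emit:
drive_tool(
  steps=[
    [[0,0,0.005,0,0,0,0],[0,0,0.01,0,0,0,0],[0,0,0.01,0,0,0,0]],
  ],
)

```text
time_s: 6.4
ee_pos: [579.0, 265.5, 141.1]
tcp_rot: [-1.57, 0.05, -0.05]
wrist_force: [1.4, -2.2, 0.6]
width: 22.0
```

Emit:
drive_tool(
  steps=[
    [[0,0,0.005,0,0,0,0],[0,0,0.01,0,0,0,0],[0,0,0.01,0,0,0,0]],
  ],
)

```text
time_s: 6.65
ee_pos: [579.1, 266.7, 141.1]
tcp_rot: [-1.572, 0.051, -0.05]
wrist_force: [0.2, -5.7, 3.4]
width: 21.8
```

Emit:
drive_tool(
  steps=[
    [[0,0,0.005,0,0,0,0],[0,0,0.01,0,0,0,0],[0,0,0.01,0,0,0,0]],
  ],
)

```text
time_s: 6.9
ee_pos: [579.1, 266.8, 141.0]
tcp_rot: [-1.576, 0.053, -0.05]
wrist_force: [-1.8, -11.2, 5.4]
width: 21.8
```

Emit:
drive_tool(
  steps=[
    [[0,0,0,0,0,0,1],[0,0,0,0,0,0,1],[0,0,0,0,0,0,1],[0,0,0,0,0,0,1],[0,0,0,0,0,0,1]],
  ],
)

```text
time_s: 7.32
ee_pos: [578.8, 272.2, 140.9]
tcp_rot: [-1.569, 0.049, -0.049]
wrist_force: [-0.1, 0.2, -0.5]
width: 53.5
```

Emit:
drive_tool(
  steps=[
    [[0,-0.4,0,0,0,0,1],[0,-0.4,0,0,0,0,1],[0,-0.4,0,0,0,0,1],[0,-0.4,0,0,0,0,1]],
  ],
)

```text
time_s: 7.65
ee_pos: [582.8, 273.3, 269.7]
tcp_rot: [-1.563, 0.04, -0.059]
wrist_force: [1.4, -0.3, 0.8]
width: 80.0
```

Emit:
drive_tool(
  steps=[
    [[-0.05,0,-0.6,0,0,0,1],[-0.05,0,-0.6,0,0,0,1],[-0.05,0,-0.6,0,0,0,1],[-0.05,0,-0.6,0,0,0,1],[-0.05,0,-0.6,0,0,0,1]],
  ],
)

```text
time_s: 8.07
ee_pos: [552.0, 85.8, 261.3]
tcp_rot: [-1.572, 0.056, -0.056]
wrist_force: [-0.3, -0.0, -0.1]
width: 91.8
```

Emit:
drive_tool(
  steps=[
    [[0,0,-0.6,0,0,0,1],[0,0,-0.6,0,0,0,1],[0,0,-0.6,0,0,0,1],[0,0,-0.6,0,0,0,1],[0,0,-0.6,0,0,0,1]],
  ],
)

```text
time_s: 8.48
ee_pos: [540.3, -93.9, 261.4]
tcp_rot: [-1.573, 0.055, -0.057]
wrist_force: [-0.4, -0.5, 0.3]
width: 91.9
```

```bash
python3 - <<'E'
from h import *
for n in("top","scene"):
    f=manip.grab_frame(n);I=f["color"];cv2.imwrite(f"pics/{n}2.png",I)
    if n=="top": cv2.imwrite("pics/t2.png",cv2.resize(I[190:270,180:290],None,fx=7,fy=7,interpolation=cv2.INTER_CUBIC))
    else: cv2.imwrite("pics/s2.png",cv2.resize(I[140:250,230:360],None,fx=5,fy=5,interpolation=cv2.INTER_CUBIC))
E
```

```text
(no output)
```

View pics/t2.png

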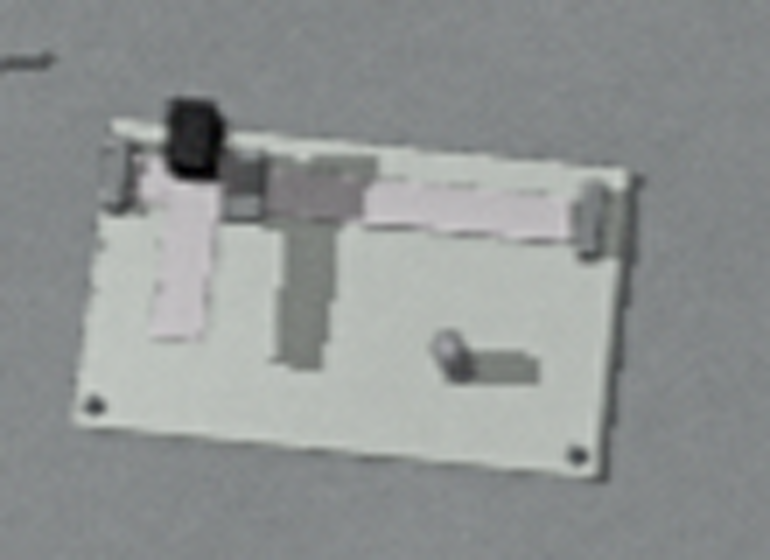

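View pics/s2.png

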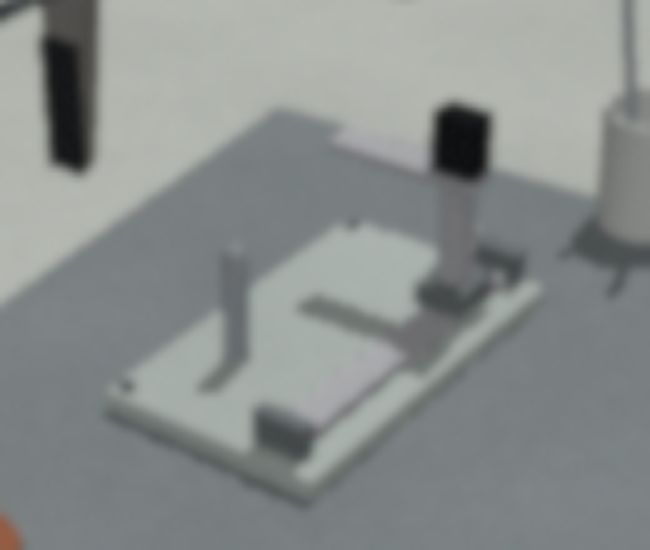

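```bash
python3 - <<'E'
from h import *
import h
ft=manip.grab_frame("top");fs=manip.grab_frame("scene")
ct=np.array([(115,120),(632,172),(602,478),(75,425)])/7+[180,190]
own=np.array([(105,180),(105,-70),(-45,-70),(-45,180)])
cs=np.array([(540,290),(308,497),(110,398),(345,224)])/5+[230,140]
def W(q,o,z):
    c,s=np.cos(q[2]),np.sin(q[2]);o=np.atleast_2d(o);return np.c_[q[0]+c*o[:,0]-s*o[:,1],q[1]+s*o[:,0]+c*o[:,1],np.full(len(o),z)]
ft_=lambda q:(proj(ft,W(q,own,16))-ct).ravel()
fs_=lambda q:(proj(fs,W(q,own,16))-cs).ravel()
for nm,fu in(("top",ft_),("scene",fs_),("both",lambda q:np.r_[ft_(q),fs_(q)])):
    r=least_squares(fu,[500,144,0]);print(nm,r.x.round(3),r.fun.round(1))
pt=np.array([443,341])/7+[180,190];ps=np.array([235,246])/5+[230,140]
print("tip top",back(ft,pt,94),"scene",back(fs,ps,94))
print("base top",back(ft,np.array([462,374])/7+[180,190],16),"scene",back(fs,np.array([233,364])/5+[230,140],16))
tri=least_squares(lambda X:np.r_[proj(ft,X)[0]-pt,proj(fs,X)[0]-ps],[500,144,94]);print("tri",tri.x,tri.fun)
for n,f in(("top",ft),("scene",fs)):
    g=f["color"].max(2);x,y=proj(f,[579,266.8,134])[0].astype(int);m=np.zeros(g.shape,np.uint8);m[y-15:y+18,x-14:x+14]=g[y-15:y+18,x-14:x+14]<55
    c,ar=max(blobs(m,10),key=lambda t:t[1])
    p=least_squares(lambda q:cen(cv2.convexHull(proj(f,np.array([(q[0]+i*16,q[1]+j*11,z) for i in(-1,1) for j in(-1,1) for z in(114,154)])).astype(np.float32))[:,0])-c,[579,260],diff_step=2e-3);print("grip",n,c,ar,p.x)
E
```

```text
top [ 4.95253e+02  1.44914e+02 -6.40000e-02] [ 0.2 -0.2  0.2 -0.5 -0.2  0.3 -0.1  0.4]
scene [ 5.04008e+02  1.40253e+02 -5.50000e-02] [ 0.8  0.4  0.9 -0.8 -1.8  0.5  0.1 -0.4]
both [ 4.98998e+02  1.44222e+02 -5.90000e-02] [ 0.3 -1.1  0.3 -1.7  0.1 -0.9  0.2 -0.5  0.1 -0.5 -0.  -2.1 -2.4 -0.8
 -0.4 -1.3]
tip top [498.02573524 149.0233252   94.        ] scene [498.32823692 150.92228018  94.        ]
base top [493.78214256 145.54431369  16.        ] scene [499.13586039 144.68039547  16.        ]
tri [498.5492042  149.48668335  94.64127645] [-0.1522637  -0.19762413 -0.21992822  0.04732212]
grip top [207.56164384 209.76712329] 73 [579.68968346 262.26081401]
grip scene [321.79487179 168.25641026] 117 [581.0414828  262.55610256]
```

```bash
cat > ov.py <<'E'
from h import *
import sys
def ov(n,x0,y0,x1,y1,k,cands,out):
    f=manip.grab_frame(n);I=cv2.resize(f["color"][y0:y1,x0:x1],None,fx=k,fy=k,interpolation=cv2.INTER_CUBIC)
    T=lambda p:np.round((p-[x0,y0]+.5)*k-.5).astype(np.int32)
    for (x,y),col in cands:
        for r,z in((8,16),(8,86),(4,94)):
            cv2.polylines(I,[T(proj(f,np.c_[x+r*np.cos(a),y+r*np.sin(a),0*a+z]))],True,col,1)
    return I
c=[((495.3,144.9),(0,0,255)),((498.5,149.5),(0,255,0))]
A=ov("top",232,228,262,248,18,c,"");B=ov("scene",262,180,292,220,15,c,"")
h=600;A=cv2.resize(A,(340,227));B=cv2.resize(B,(450,600));
I=np.zeros((600,800,3),np.uint8);I[:227,:340]=A;I[:,350:]=B;cv2.imwrite("pics/ov1.png",I)
E
python3 ov.py
```

```text
(no output)
```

View pics/ov1.png

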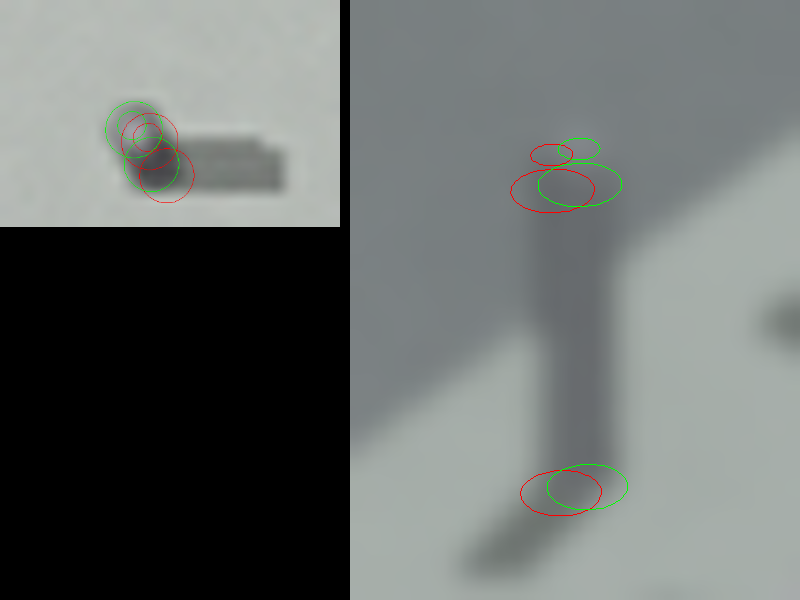

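```bash
sed -i 's/^STAND=.*/STAND=(497.7,148.3,-.062)/' h.py; python3 - <<'E'
from h import *
f=manip.grab_frame("top")
for c,ar in blobs(orange(f),60):
    r=min((22,26,30,34),key=lambda r:abs(locate(f,c,r,0,12)[1]*.93-ar)); print(c.round(1),ar,r,locate(f,c,r,0,12)[0].round(1))
f=manip.grab_frame("scene")
for c,ar in blobs(orange(f),60):
    for r in (22,26,30,34):
        p,A=locate(f,c,r,0,12)
        if abs(A/ar-1)<.25: print("scene",c.round(1),ar,r,p.round(1),round(A))
move((583.5,-210.5,110),-.062)
E
```

```text
[344.6 257. ] 127 22 [ 461.3 -182.7]
[386.3 216.9] 176 26 [ 601.6 -321.6]
scene [192.2 338.1] 426 22 [ 600.1 -319.7] 371
scene [192.2 338.1] 426 26 [ 600.  -319.6] 500
scene [266.4 267.5] 321 26 [604.9 -58.9] 300
scene [266.4 267.5] 321 30 [604.8 -58.7] 387
scene [221.  250.3] 352 30 [463.9 -68.6] 334
scene [221.  250.3] 352 34 [463.8 -68.4] 417
shift [ 0.1652  0.5028 -0.4086] from [541.5 -85.2 260.9] t 8.9 turn [-0.0002  0.0004 -0.0001]
```

Emit:
drive_tool(
  steps=[
    [[0.165,0.2,-0.409,0,0,0,1],[0.165,0.4,-0.409,0,0,0,1],[0.165,0.5,-0.409,0,0,0,1],[0.165,0.5,-0.409,0,0,0,1],[0.165,0.503,-0.409,0,0,0,1]],
  ],
  force=20,
)

```text
time_s: 9.3
ee_pos: [583.5, -212.6, 108.4]
tcp_rot: [-1.57, 0.048, -0.049]
wrist_force: [-0.1, 0.3, 0.6]
width: 91.6
```

Emit:
drive_tool(
  steps=[
    [[0,0,0,0,0,0,1],[0,0,0,0,0,0,1],[0,0,0,0,0,0,1]],
  ],
)

```text
time_s: 9.55
ee_pos: [583.7, -211.4, 110.9]
tcp_rot: [-1.57, 0.048, -0.05]
wrist_force: [0.5, 0.3, 0.4]
width: 91.8
```

```bash
python3 -c "
from h import *
move((583.5,-210.5,15))"
```

```text
shift [-0.001   0.3197  0.0027] from [ 583.7 -211.4  110.9] t 9.6
```

Emit:
drive_tool(
  steps=[
    [[0,0.1,0,0,0,0,0.7],[0,0.2,0,0,0,0,0.7],[0,0.27,0,0,0,0,0.7],[0,0.31,0,0,0,0,0.7],[0,0.317,0,0,0,0,0.7]],
  ],
  force=20,
)

```text
time_s: 9.97
ee_pos: [583.1, -211.0, 15.1]
tcp_rot: [-1.569, 0.048, -0.048]
wrist_force: [-0.4, 0.5, 0.3]
width: 64.4
```

Emit:
drive_tool(
  steps=[
    [[0,0,0,0,0,0,0],[0,0,0,0,0,0,0],[0,0,0,0,0,0,0],[0,0,0,0,0,0,0],[0,0,0,0,0,0,0]],
  ],
)

```text
time_s: 10.38
ee_pos: [584.1, -212.4, 16.7]
tcp_rot: [-1.57, 0.048, -0.052]
wrist_force: [0.0, 2.1, 6.8]
width: 38.6
```

Emit:
drive_tool(
  steps=[
    [[0,0,0,0,0,0,0],[0,0,0,0,0,0,0],[0,0,0,0,0,0,0],[0,0,0,0,0,0,0],[0,0,0,0,0,0,0]],
  ],
)

```text
time_s: 10.8
ee_pos: [584.1, -212.4, 16.7]
tcp_rot: [-1.57, 0.048, -0.052]
wrist_force: [-0.2, 2.7, 6.6]
width: 38.6
```

Emit:
drive_tool(
  steps=[
    [[0,-0.1,0,0,0,0,0],[0,-0.2,0,0,0,0,0],[0,-0.3,0,0,0,0,0],[0,-0.4,0,0,0,0,0],[0,-0.4,0,0,0,0,0]],
  ],
)

```text
time_s: 11.22
ee_pos: [586.2, -214.7, 141.6]
tcp_rot: [-1.573, 0.043, -0.059]
wrist_force: [0.8, -0.5, -0.9]
width: 38.8
```

```bash
python3 -c "
from h import *
move(S((0,0,150)),-.062)"
```

```text
shift [-0.372  -0.0348  1.1885] from [ 586.2 -214.7  141.6] t 11.2 turn [ 0.0008 -0.0008  0.0033]
```

```bash
cat >> h.py <<'E'
def crop2(out,pt,w=28,k=9):
    ims=[]
    for n in("top","scene"):
        f=manip.grab_frame(n);x,y=proj(f,pt)[0].astype(int);x=np.clip(x,w,559-w);y=np.clip(y,w,419-w)
        ims.append(cv2.resize(f["color"][y-w:y+w,x-w:x+w],(396,396),interpolation=cv2.INTER_CUBIC));print(n,"crop origin",x-w,y-w,"scale",396/2/w)
    cv2.imwrite(out,np.hstack(ims))
E
python3 -c "
from h import *
s=manip.observe();print(s['ee_pos'],s['width'],s['wrist_force']);crop2('pics/c1.png',s['ee_pos'])"
```

```text
[ 586.177361   -214.73027553  141.59361899] 38.7884341412532 [ 0.80538533 -0.48339222 -0.91833749]
top crop origin 332 184 scale 7.071428571428571
scene crop origin 185 229 scale 7.071428571428571
```

View pics/c1.png

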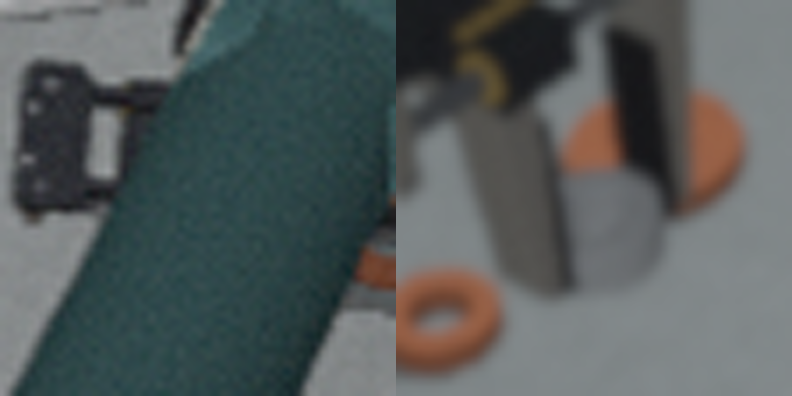

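```bash
python3 - <<'E'
from h import *
f=manip.grab_frame("scene");s=manip.observe();p=s["ee_pos"];print(p)
I=cv2.resize(f["color"][229:285,185:241],None,fx=10,fy=10,interpolation=cv2.INTER_CUBIC)
T=lambda q:np.round((q-[185,229]+.5)*10-.5).astype(np.int32)
for dx,col in((0,(0,0,255)),(8,(0,255,0)),(15,(255,0,0))):
    for z in(-15,3): cv2.polylines(I,[T(proj(f,np.c_[p[0]+dx+20*np.cos(a),p[1]+20*np.sin(a),0*a+p[2]+z]))],True,col,1)
cv2.imwrite("pics/c2.png",I)
E
```

```text
[ 582.40820496 -212.72153013  134.95759426]
```

View pics/c2.png

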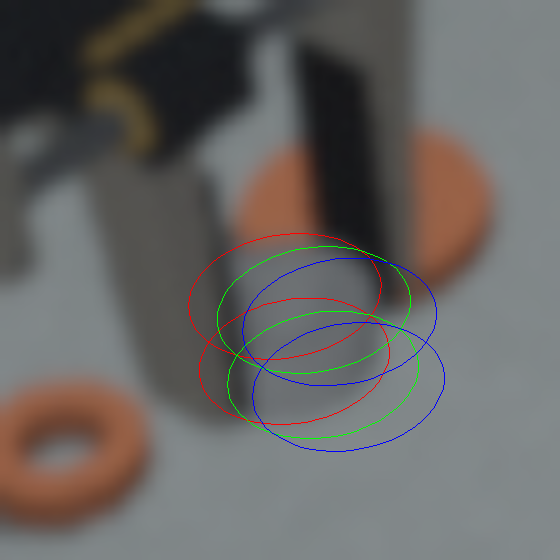

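```bash
python3 - <<'E'
from h import *
f=manip.grab_frame("scene")
g=cv2.cvtColor(f["color"][238:278,192:240],cv2.COLOR_BGR2GRAY).astype(float)
g=np.clip((g-60)*3,0,255).astype(np.uint8)
cv2.imwrite("pics/c3.png",cv2.resize(g,None,fx=12,fy=12,interpolation=cv2.INTER_LANCZOS4))
print(manip.observe()["moment"],manip.observe()["wrist_force"])
E
```

```text
[ 0.02306513  0.05329176 -0.00235016] [ 0.43628399 -0.33052797 -2.39876431]
```

View pics/c3.png

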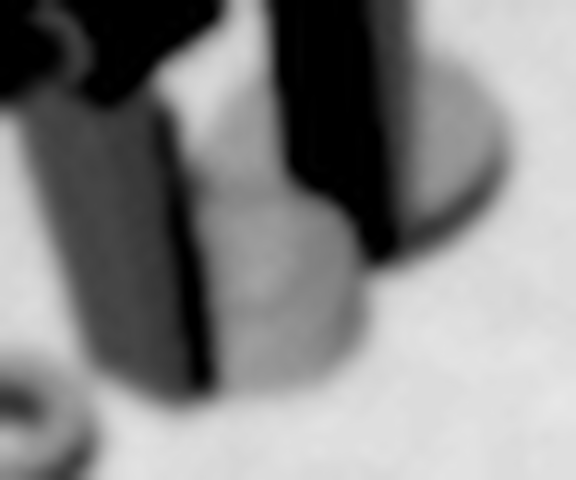

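```bash
python3 -c "
from h import *
move(S((0,0,130)),-.062)"
```

```text
shift [-0.3569  0.0147  1.1824] from [ 581.9 -212.5  134. ] t 11.4 turn [-0.0001 -0.0006 -0.0006]
```

Emit:
drive_tool(
  steps=[
    [[-0.03,0,0.1,0,0,0,0],[-0.07,0,0.23,0,0,0,0],[-0.11,0,0.36,0,0,0,0],[-0.15,0,0.49,0,0,0,0],[-0.19,0,0.62,0,0,0,0]],
  ],
)

```text
time_s: 11.83
ee_pos: [535.8, -22.1, 133.4]
tcp_rot: [-1.571, 0.053, -0.048]
wrist_force: [1.2, 0.6, -1.4]
width: 38.5
```

Emit:
drive_tool(
  steps=[
    [[-0.04,0.015,0.13,0,0,0,0],[-0.08,0.015,0.26,0,0,0,0],[-0.12,0.015,0.4,0,0,0,0],[-0.15,0.015,0.5,0,0,0,0],[-0.167,0.015,0.56,0,0,0,0]],
  ],
)

```text
time_s: 12.25
ee_pos: [495.8, 151.6, 128.9]
tcp_rot: [-1.57, 0.049, -0.043]
wrist_force: [0.4, -0.2, -1.2]
width: 38.8
```

Emit:
drive_tool(
  steps=[
    [[0,0,0,0,0,0,0],[0,0,0,0,0,0,0],[0,0,0,0,0,0,0],[0,0,0,0,0,0,0],[0,0,0,0,0,0,0]],
  ],
)

```text
time_s: 12.67
ee_pos: [498.8, 145.5, 130.3]
tcp_rot: [-1.571, 0.053, -0.052]
wrist_force: [0.5, -0.2, -1.1]
width: 38.4
```

```bash
python3 - <<'E'
from h import *
move(S((0,0,33)),-.062)
f=manip.grab_frame("scene");p=manip.observe()["ee_pos"]
x0,y0=242,145
I=cv2.resize(f["color"][y0:y0+75,x0:x0+75],None,fx=8,fy=8,interpolation=cv2.INTER_CUBIC)
T=lambda q:np.round((q-[x0,y0]+.5)*8-.5).astype(np.int32)
for z in(-16.7,1.3): cv2.polylines(I,[T(proj(f,np.c_[p[0]+20*np.cos(a),p[1]+20*np.sin(a),0*a+p[2]+z]))],True,(0,0,255),1)
x,y=S((0,0,0))[:2]
for r,z in((8,16),(8,86),(4,94)):cv2.polylines(I,[T(proj(f,np.c_[x+r*np.cos(a),y+r*np.sin(a),0*a+z]))],True,(0,255,0),1)
cv2.imwrite("pics/c4.png",I)
E
```

```text
shift [-0.0041  0.3243  0.0092] from [498.8 145.5 130.3] t 12.7 turn [ 0.0003 -0.0015 -0.0001]
```

View pics/c4.png

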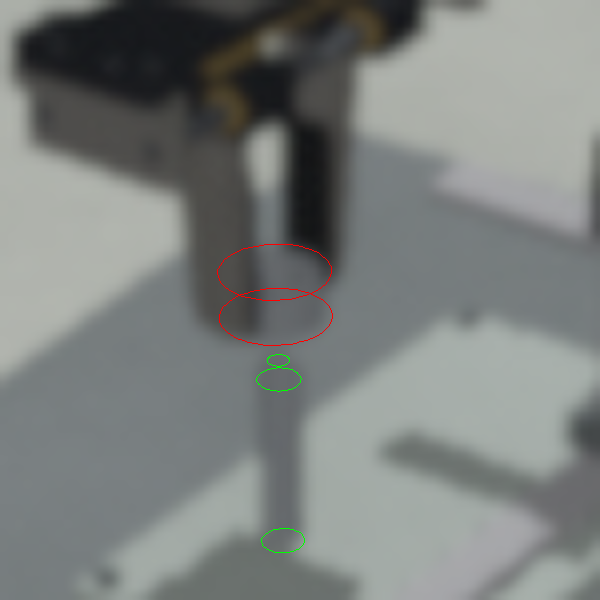

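Emit:
drive_tool(
  steps=[
    [[-0.001,0.02,0.009,0,0,0,0],[-0.001,0.04,0.009,0,0,0,0],[-0.001,0.06,0.009,0,0,0,0],[-0.001,0.08,0.009,0,0,0,0],[-0.001,0.1,0.009,0,0,0,0]],
  ],
)

```text
time_s: 13.13
ee_pos: [498.2, 149.9, 99.7]
tcp_rot: [-1.571, 0.051, -0.05]
wrist_force: [0.0, 0.1, -0.9]
width: 38.7
```

Emit:
drive_tool(
  steps=[
    [[0,0.02,0,0,0,0,0],[0,0.04,0,0,0,0,0],[0,0.05,0,0,0,0,0],[0,0.05,0,0,0,0,0]],
  ],
)

```text
time_s: 13.47
ee_pos: [497.9, 149.8, 84.7]
tcp_rot: [-1.571, 0.051, -0.049]
wrist_force: [-0.2, 0.5, -1.4]
width: 38.3
```

Emit:
drive_tool(
  steps=[
    [[0,0.03,0,0,0,0,0],[0,0.06,0,0,0,0,0],[0,0.09,0,0,0,0,0],[0,0.12,0,0,0,0,0],[0,0.14,0,0,0,0,0]],
  ],
)

```text
time_s: 13.88
ee_pos: [497.8, 149.8, 42.1]
tcp_rot: [-1.571, 0.051, -0.049]
wrist_force: [-0.6, -0.3, -0.6]
width: 38.6
```

Emit:
drive_tool(
  steps=[
    [[0,0.01,0,0,0,0,0],[0,0.02,0,0,0,0,0],[0,0.026,0,0,0,0,0],[0,0.026,0,0,0,0,0]],
  ],
)

```text
time_s: 14.22
ee_pos: [498.4, 150.0, 35.6]
tcp_rot: [-1.57, 0.05, -0.05]
wrist_force: [0.6, 0.3, -0.9]
width: 38.6
```

Emit:
drive_tool(
  steps=[
    [[0,0.005,0,0,0,0,0],[0,0.008,0,0,0,0,0],[0,0.008,0,0,0,0,0],[0,0.008,0,0,0,0,0]],
  ],
)

```text
time_s: 14.55
ee_pos: [498.5, 150.1, 33.6]
tcp_rot: [-1.57, 0.05, -0.05]
wrist_force: [-0.3, 0.7, -0.7]
width: 38.6
```

Emit:
drive_tool(
  steps=[
    [[0,0.004,0,0,0,0,0],[0,0.004,0,0,0,0,0],[0,0.004,0,0,0,0,0]],
  ],
)

```text
time_s: 14.8
ee_pos: [498.7, 150.2, 32.7]
tcp_rot: [-1.57, 0.05, -0.051]
wrist_force: [-1.9, -0.5, 5.3]
width: 39.0
```

Emit:
drive_tool(
  steps=[
    [[0,0,0,0,0,0,0.75],[0,0,0,0,0,0,0.75],[0,0,0,0,0,0,0.75],[0,0,0,0,0,0,0.75],[0,0,0,0,0,0,0.75]],
  ],
)

```text
time_s: 15.22
ee_pos: [498.3, 150.0, 32.1]
tcp_rot: [-1.57, 0.05, -0.05]
wrist_force: [0.0, 0.2, 1.1]
width: 68.0
```

Emit:
drive_tool(
  steps=[
    [[0,-0.1,0,0,0,0,1],[0,-0.2,0,0,0,0,1],[0,-0.3,0,0,0,0,1],[0,-0.39,0,0,0,0,1],[0,-0.39,0,0,0,0,1]],
  ],
)

```text
time_s: 15.63
ee_pos: [501.6, 151.0, 154.1]
tcp_rot: [-1.566, 0.044, -0.057]
wrist_force: [0.7, 0.5, -0.1]
width: 92.0
```

Emit:
drive_tool(
  steps=[
    [[-0.01,0,-0.12,0,0,0,1],[-0.03,0,-0.26,0,0,0,1],[-0.04,0,-0.4,0,0,0,1],[-0.06,0,-0.53,0,0,0,1],[-0.06,0,-0.6,0,0,0,1]],
  ],
)

```text
time_s: 16.05
ee_pos: [466.8, -32.9, 148.8]
tcp_rot: [-1.571, 0.055, -0.053]
wrist_force: [0.5, 1.4, -0.4]
width: 92.1
```

Emit:
drive_tool(
  steps=[
    [[0,0.1,-0.06,0,0,0,1],[0,0.15,-0.12,0,0,0,1],[0,0.15,-0.12,0,0,0,1],[0,0.15,-0.12,0,0,0,1],[0,0.15,-0.12,0,0,0,1]],
  ],
)

```text
time_s: 16.47
ee_pos: [467.0, -63.6, 104.4]
tcp_rot: [-1.57, 0.05, -0.05]
wrist_force: [-0.4, 0.3, 0.1]
width: 91.4
```

```bash
python3 - <<'E'
from h import *
move((464.7,-70.5,16))
I=[]
for n in("top","scene"):
    f=manip.grab_frame(n)
    x,y=proj(f,[498,149,40])[0].astype(int);I.append(cv2.resize(f["color"][y-30:y+22,x-26:x+26],(396,396),interpolation=cv2.INTER_CUBIC))
    for c,ar in blobs(orange(f),60):
        for r in (22,26,30,34):
            p,A=locate(f,c,r,0,12)
            if abs(A/ar-1.08)<.2: print(n,c.round(1),ar,r,p.round(1))
cv2.imwrite("pics/c5.png",np.hstack(I))
E
```

```text
shift [-0.0064  0.2946 -0.0234] from [467.  -63.6 104.4] t 16.5 
top [346.6 265.2] 131 22 [ 434.3 -189.7]
top [386.3 217. ] 177 26 [ 601.3 -321.7]
top [309.1 211.1] 152 22 [612.5 -61.3]
top [309.1 211.1] 152 26 [612.5 -61.3]
scene [192.2 338.2] 422 22 [ 600.3 -320. ]
scene [192.2 338.2] 422 26 [ 600.2 -319.8]
scene [266.4 267.5] 320 26 [605. -59.]
scene [266.4 267.5] 320 30 [604.9 -58.8]
scene [221.1 250.5] 348 30 [464.7 -68.9]
scene [221.1 250.5] 348 34 [464.6 -68.8]
```

View pics/c5.png

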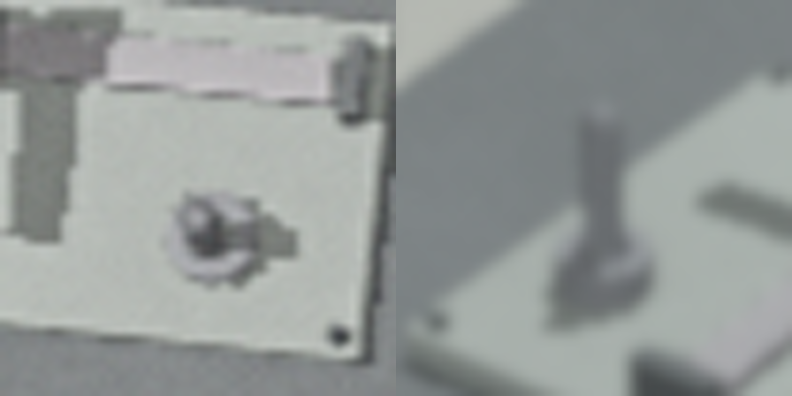

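Emit:
drive_tool(
  steps=[
    [[-0.007,0.1,-0.022,0,0,0,1],[-0.007,0.2,-0.022,0,0,0,1],[-0.007,0.26,-0.022,0,0,0,1],[-0.007,0.29,-0.022,0,0,0,1],[-0.007,0.294,-0.022,0,0,0,1]],
  ],
)

```text
time_s: 16.98
ee_pos: [463.7, -69.9, 15.1]
tcp_rot: [-1.57, 0.051, -0.048]
wrist_force: [-0.2, -0.9, 0.4]
width: 92.0
```

Emit:
drive_tool(
  steps=[
    [[0,0,0,0,0,0,0],[0,0,0,0,0,0,0],[0,0,0,0,0,0,0],[0,0,0,0,0,0,0],[0,0,0,0,0,0,0]],
  ],
)

```text
time_s: 17.4
ee_pos: [465.1, -70.5, 17.1]
tcp_rot: [-1.57, 0.048, -0.052]
wrist_force: [-0.6, 1.0, 5.9]
width: 66.7
```

Emit:
drive_tool(
  steps=[
    [[0,0,0,0,0,0,0],[0,0,0,0,0,0,0],[0,0,0,0,0,0,0]],
  ],
)

```text
time_s: 17.65
ee_pos: [465.1, -70.5, 17.0]
tcp_rot: [-1.57, 0.048, -0.052]
wrist_force: [-0.6, 1.4, 6.3]
width: 67.0
```

Emit:
drive_tool(
  steps=[
    [[0,-0.1,0,0,0,0,0],[0,-0.2,0,0,0,0,0],[0,-0.3,0,0,0,0,0],[0,-0.38,0,0,0,0,0],[0,-0.4,0,0,0,0,0]],
  ],
)

```text
time_s: 18.07
ee_pos: [466.2, -71.2, 139.6]
tcp_rot: [-1.57, 0.045, -0.056]
wrist_force: [0.6, -0.2, -1.1]
width: 66.7
```

Emit:
drive_tool(
  steps=[
    [[0,0,0,0,0,0,0],[0,0,0,0,0,0,0],[0,0,0,0,0,0,0]],
  ],
)

```text
time_s: 18.32
ee_pos: [463.0, -70.7, 134.7]
tcp_rot: [-1.57, 0.052, -0.048]
wrist_force: [-1.1, -0.7, -1.4]
width: 66.4
```

```bash
python3 - <<'E'
from h import *
move((498.2,149.7,135),-.062)
crop2('pics/c6.png',manip.observe()["ee_pos"])
E
```

```text
shift [ 0.0702 -0.0014  0.7405] from [463.  -70.7 134.7] t 18.3 turn [ 0.     -0.0006 -0.0008]
top crop origin 284 222 scale 7.071428571428571
scene crop origin 186 182 scale 7.071428571428571
```

Emit:
drive_tool(
  steps=[
    [[0.01,0,0.12,0,0,0,0],[0.025,0,0.25,0,0,0,0],[0.037,0,0.38,0,0,0,0],[0.05,0,0.5,0,0,0,0],[0.058,0,0.6,0,0,0,0]],
  ],
)

```text
time_s: 18.83
ee_pos: [492.6, 110.3, 134.8]
tcp_rot: [-1.57, 0.05, -0.048]
wrist_force: [0.8, 0.3, -0.9]
width: 66.5
```

Emit:
drive_tool(
  steps=[
    [[0.012,0,0.08,0,0,0,0],[0.012,0,0.14,0,0,0,0],[0.012,0,0.14,0,0,0,0],[0.012,0,0.14,0,0,0,0],[0.012,0,0.14,0,0,0,0]],
  ],
)

```text
time_s: 19.25
ee_pos: [498.7, 147.9, 135.1]
tcp_rot: [-1.572, 0.052, -0.05]
wrist_force: [-0.5, -1.1, -1.1]
width: 66.6
```

Emit:
drive_tool(
  steps=[
    [[0,0,0,0,0,0,0],[0,0,0,0,0,0,0],[0,0,0,0,0,0,0]],
  ],
)

```text
time_s: 19.5
ee_pos: [499.3, 148.2, 136.0]
tcp_rot: [-1.57, 0.052, -0.052]
wrist_force: [0.2, 0.5, -0.6]
width: 66.3
```

```bash
cat >> h.py <<'E'
def held(out,r,zb,h):
    f=manip.grab_frame("scene");p=manip.observe()["ee_pos"];x0,y0=242,145
    m=orange(f)[y0:y0+75,x0:x0+75]
    I=cv2.resize(f["color"][y0:y0+75,x0:x0+75],None,fx=8,fy=8,interpolation=cv2.INTER_CUBIC)
    T=lambda q:np.round((q-[x0,y0]+.5)*8-.5).astype(np.int32)
    for z in(zb,zb+h): cv2.polylines(I,[T(proj(f,np.c_[p[0]+r*np.cos(a),p[1]+r*np.sin(a),0*a+p[2]+z]))],True,(255,0,0),1)
    cv2.imwrite(out,I)
E
python3 - <<'E'
from h import *
move((498.2,149.7,100),-.062)
held("pics/c7.png",34,-17,12)
E
```

```text
shift [-0.0041  0.12    0.0046] from [499.3 148.2 136. ] t 19.5 turn [ 0.0001 -0.0012 -0.    ]
```

View pics/c7.png

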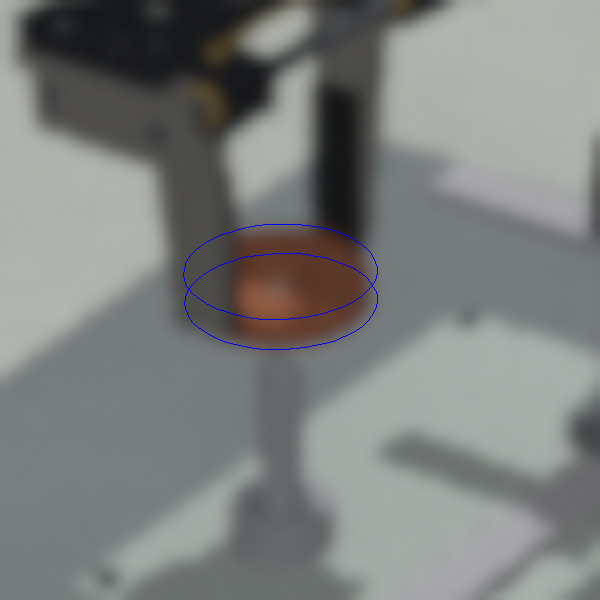

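Emit:
drive_tool(
  steps=[
    [[0.002,0.02,0.005,0,0,0,0],[0.002,0.05,0.005,0,0,0,0],[0.002,0.08,0.005,0,0,0,0],[0.002,0.1,0.005,0,0,0,0],[0.002,0.1,0.005,0,0,0,0]],
  ],
)

```text
time_s: 19.97
ee_pos: [498.7, 150.4, 104.0]
tcp_rot: [-1.572, 0.053, -0.048]
wrist_force: [-0.0, -0.2, -0.6]
width: 66.5
```

Emit:
drive_tool(
  steps=[
    [[0,0.02,0,0,0,0,0],[0,0.04,0,0,0,0,0],[0,0.06,0,0,0,0,0],[0,0.06,0,0,0,0,0]],
  ],
)

```text
time_s: 20.3
ee_pos: [499.2, 150.6, 86.7]
tcp_rot: [-1.571, 0.052, -0.049]
wrist_force: [-1.4, -0.2, -1.0]
width: 66.8
```

Emit:
drive_tool(
  steps=[
    [[0,0.03,0,0,0,0,0],[0,0.06,0,0,0,0,0],[0,0.09,0,0,0,0,0],[0,0.106,0,0,0,0,0],[0,0.106,0,0,0,0,0]],
  ],
)

```text
time_s: 20.72
ee_pos: [499.0, 150.4, 54.6]
tcp_rot: [-1.571, 0.052, -0.048]
wrist_force: [-0.9, -0.4, -0.5]
width: 66.6
```

Emit:
drive_tool(
  steps=[
    [[0,0.004,0,0,0,0,0],[0,0.008,0,0,0,0,0],[0,0.012,0,0,0,0,0],[0,0.012,0,0,0,0,0]],
  ],
)

```text
time_s: 21.05
ee_pos: [500.1, 150.9, 52.7]
tcp_rot: [-1.57, 0.05, -0.05]
wrist_force: [-0.2, 0.7, -1.1]
width: 66.3
```

Emit:
drive_tool(
  steps=[
    [[0,0.003,0,0,0,0,0],[0,0.006,0,0,0,0,0],[0,0.006,0,0,0,0,0],[0,0.006,0,0,0,0,0]],
  ],
)

```text
time_s: 21.38
ee_pos: [500.1, 150.9, 51.1]
tcp_rot: [-1.57, 0.05, -0.051]
wrist_force: [0.3, -1.6, 2.6]
width: 66.4
```

Emit:
drive_tool(
  steps=[
    [[0,0,0,0,0,0,1],[0,0,0,0,0,0,1],[0,0,0,0,0,0,1],[0,0,0,0,0,0,1],[0,0,0,0,0,0,1]],
  ],
)

```text
time_s: 21.8
ee_pos: [499.9, 150.8, 50.7]
tcp_rot: [-1.57, 0.05, -0.05]
wrist_force: [0.3, 0.2, 0.8]
width: 91.9
```

Emit:
drive_tool(
  steps=[
    [[0,-0.1,0,0,0,0,1],[0,-0.2,0,0,0,0,1],[0,-0.3,0,0,0,0,1],[0,-0.36,0,0,0,0,1],[0,-0.36,0,0,0,0,1]],
  ],
)

```text
time_s: 22.22
ee_pos: [502.4, 151.6, 162.7]
tcp_rot: [-1.567, 0.045, -0.056]
wrist_force: [-0.1, -0.5, 0.3]
width: 91.9
```

Emit:
drive_tool(
  steps=[
    [[0.06,0,-0.1,0,0,0,1],[0.12,0,-0.2,0,0,0,1],[0.18,0,-0.3,0,0,0,1],[0.24,0,-0.4,0,0,0,1],[0.3,0,-0.5,0,0,0,1]],
  ],
)

```text
time_s: 22.63
ee_pos: [580.1, -6.0, 157.7]
tcp_rot: [-1.57, 0.051, -0.049]
wrist_force: [0.1, 0.1, -0.4]
width: 91.6
```

Emit:
drive_tool(
  steps=[
    [[0.06,0.06,-0.1,0,0,0,1],[0.094,0.12,-0.182,0,0,0,1],[0.094,0.18,-0.182,0,0,0,1],[0.094,0.2,-0.182,0,0,0,1],[0.094,0.2,-0.182,0,0,0,1]],
  ],
)

```text
time_s: 23.05
ee_pos: [602.8, -60.4, 96.0]
tcp_rot: [-1.57, 0.054, -0.046]
wrist_force: [-0.3, 0.0, 0.5]
width: 92.0
```

```bash
python3 - <<'E'
from h import *
move((605.2,-60.3,17))
I=[]
for n in("top","scene"):
    f=manip.grab_frame(n)
    x,y=proj(f,[498,149,40])[0].astype(int);I.append(cv2.resize(f["color"][y-30:y+22,x-26:x+26],(396,396),interpolation=cv2.INTER_CUBIC))
    for c,ar in blobs(orange(f),60):
        r=min((22,26,30,34),key=lambda r:abs(locate(f,c,r,0,12)[1]*(.93 if n=="top" else .83)-ar)); print(n,c.round(1),ar,r,locate(f,c,r,0,12)[0].round(1),"on spacer:",locate(f,c,r,34,46)[0].round(1))
cv2.imwrite("pics/c8.png",np.hstack(I))
E
```

```text
shift [0.0094 0.2632 0.0009] from [602.8 -60.4  96. ] t 23.1 
top [346.8 265.3] 132 22 [ 434.2 -190.4] on spacer: [ 430.7 -186.6]
top [245.1 240.6] 311 34 [504.4 149.7] on spacer: [499.7 147.1]
top [386.3 217. ] 178 26 [ 601.3 -321.7] on spacer: [ 594.6 -315.4]
scene [192.3 338.1] 430 26 [ 600.1 -319.5] on spacer: [ 623.  -336.6]
scene [180.2 271.6] 180 22 [ 432.3 -187.4] on spacer: [ 463.7 -211.2]
scene [266.6 267.6] 317 30 [605.5 -59.1] on spacer: [628.2 -89.2]
scene [327.5  11. ] 94 34 [-1283.9  3825.5] on spacer: [-1166.3  3600.2]
```

Emit:
drive_tool(
  steps=[
    [[0.007,0.1,0.001,0,0,0,1],[0.007,0.17,0.001,0,0,0,1],[0.007,0.23,0.001,0,0,0,1],[0.007,0.255,0.001,0,0,0,1],[0.007,0.26,0.001,0,0,0,1]],
  ],
)

```text
time_s: 23.57
ee_pos: [606.5, -59.5, 20.3]
tcp_rot: [-1.57, 0.05, -0.048]
wrist_force: [-0.1, 0.1, 0.1]
width: 91.8
```

Emit:
drive_tool(
  steps=[
    [[0,0,0,0,0,0,0],[0,0,0,0,0,0,0],[0,0,0,0,0,0,0],[0,0,0,0,0,0,0],[0,0,0,0,0,0,0]],
  ],
)

```text
time_s: 23.98
ee_pos: [607.5, -60.6, 21.7]
tcp_rot: [-1.57, 0.049, -0.051]
wrist_force: [-0.5, 0.9, 1.4]
width: 60.4
```

Emit:
drive_tool(
  steps=[
    [[0,0,0,0,0,0,0],[0,0,0,0,0,0,0],[0,0,0,0,0,0,0],[0,0,0,0,0,0,0]],
  ],
)

```text
time_s: 24.32
ee_pos: [607.5, -60.5, 21.5]
tcp_rot: [-1.57, 0.049, -0.051]
wrist_force: [-0.4, 1.5, 6.1]
width: 57.4
```

Emit:
drive_tool(
  steps=[
    [[0,-0.1,0,0,0,0,0],[0,-0.2,0,0,0,0,0],[0,-0.3,0,0,0,0,0],[0,-0.38,0,0,0,0,0],[0,-0.4,0,0,0,0,0]],
  ],
)

```text
time_s: 24.73
ee_pos: [609.1, -61.4, 144.6]
tcp_rot: [-1.57, 0.046, -0.055]
wrist_force: [0.3, 0.4, 0.5]
width: 57.3
```

Emit:
drive_tool(
  steps=[
    [[0,0,0,0,0,0,0],[0,0,0,0,0,0,0],[0,0,0,0,0,0,0]],
  ],
)

```text
time_s: 24.98
ee_pos: [605.7, -60.6, 138.9]
tcp_rot: [-1.57, 0.053, -0.048]
wrist_force: [0.5, 0.0, -0.7]
width: 57.1
```

```bash
python3 - <<'E'
from h import *
move((499.5,150,137),-.062)
E
```

```text
shift [-0.3979  0.0074  0.6779] from [605.7 -60.6 138.9] t 25.0 turn [ 0.     -0.0006 -0.001 ]
```

```bash
python3 - <<'E'
from h import *
f=manip.grab_frame("scene");p=manip.observe()["ee_pos"];print(p,manip.observe()["width"])
x,y=proj(f,p)[0].astype(int);x0,y0=x-35,y-35
I=cv2.resize(f["color"][y0:y0+70,x0:x0+70],None,fx=8,fy=8,interpolation=cv2.INTER_CUBIC)
T=lambda q:np.round((q-[x0,y0]+.5)*8-.5).astype(np.int32)
for z in(-21.5,-9.5): cv2.polylines(I,[T(proj(f,np.c_[p[0]+30*np.cos(a),p[1]+30*np.sin(a),0*a+p[2]+z]))],True,(255,0,0),1)
cv2.imwrite("pics/c9.png",I)
E
```

```text
[605.69735915 -60.63440786 138.78884587] 56.837598688042796
```

View pics/c9.png

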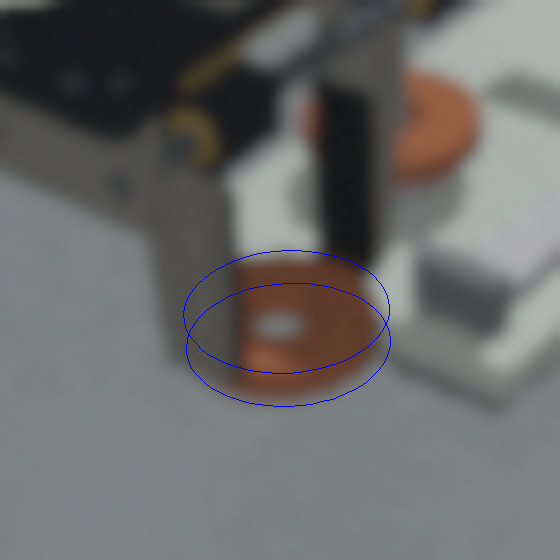

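Emit:
drive_tool(
  steps=[
    [[-0.06,0,0.1,0,0,0,0],[-0.12,0,0.2,0,0,0,0],[-0.18,0,0.31,0,0,0,0],[-0.24,0,0.42,0,0,0,0],[-0.3,0,0.52,0,0,0,0]],
  ],
)

```text
time_s: 25.45
ee_pos: [525.3, 102.3, 139.3]
tcp_rot: [-1.571, 0.052, -0.048]
wrist_force: [0.3, -0.4, -0.8]
width: 57.2
```

Emit:
drive_tool(
  steps=[
    [[-0.05,0,0.08,0,0,0,0],[-0.094,0,0.155,0,0,0,0],[-0.094,0,0.155,0,0,0,0],[-0.094,0,0.155,0,0,0,0],[-0.094,0,0.155,0,0,0,0]],
  ],
)

```text
time_s: 25.87
ee_pos: [501.9, 148.0, 140.0]
tcp_rot: [-1.572, 0.051, -0.05]
wrist_force: [0.2, 0.2, -0.9]
width: 57.2
```

Emit:
drive_tool(
  steps=[
    [[0,0,0,0,0,0,0],[0,0,0,0,0,0,0],[0,0,0,0,0,0,0]],
  ],
)

```text
time_s: 26.12
ee_pos: [502.4, 147.7, 140.6]
tcp_rot: [-1.571, 0.052, -0.052]
wrist_force: [0.1, -0.4, -1.0]
width: 57.2
```

```bash
python3 - <<'E'
from h import *
move((500.3,150,105),-.062)
E
```

```text
shift [-0.0073  0.1187  0.0073] from [502.4 147.7 140.6] t 26.1 turn [ 0.0001 -0.0013 -0.    ]
```

Emit:
drive_tool(
  steps=[
    [[-0.006,0.02,0.007,0,0,0,0],[-0.006,0.05,0.007,0,0,0,0],[-0.006,0.08,0.007,0,0,0,0],[-0.006,0.1,0.007,0,0,0,0],[-0.006,0.1,0.007,0,0,0,0]],
  ],
)

```text
time_s: 26.53
ee_pos: [499.0, 150.6, 108.9]
tcp_rot: [-1.572, 0.052, -0.048]
wrist_force: [-0.4, 0.2, -0.7]
width: 57.0
```

Emit:
drive_tool(
  steps=[
    [[0,0.02,0,0,0,0,0],[0,0.04,0,0,0,0,0],[0,0.06,0,0,0,0,0],[0,0.06,0,0,0,0,0]],
  ],
)

```text
time_s: 26.87
ee_pos: [499.5, 150.9, 91.5]
tcp_rot: [-1.571, 0.051, -0.049]
wrist_force: [-0.8, -0.2, -1.3]
width: 57.2
```

Emit:
drive_tool(
  steps=[
    [[0,0.02,0,0,0,0,0],[0,0.04,0,0,0,0,0],[0,0.06,0,0,0,0,0],[0,0.06,0,0,0,0,0]],
  ],
)

```text
time_s: 27.2
ee_pos: [499.5, 150.8, 73.5]
tcp_rot: [-1.571, 0.052, -0.049]
wrist_force: [-0.4, 0.1, -0.9]
width: 57.8
```

Down to about 67.

Emit:
drive_tool(
  steps=[
    [[0,0.005,0,0,0,0,0],[0,0.01,0,0,0,0,0],[0,0.015,0,0,0,0,0],[0,0.02,0,0,0,0,0],[0,0.02,0,0,0,0,0]],
  ],
)

```text
time_s: 27.62
ee_pos: [500.2, 151.1, 68.6]
tcp_rot: [-1.57, 0.05, -0.05]
wrist_force: [-0.0, -0.2, -0.6]
width: 57.3
```

Emit:
drive_tool(
  steps=[
    [[0,0.003,0,0,0,0,0],[0,0.006,0,0,0,0,0],[0,0.006,0,0,0,0,0],[0,0.006,0,0,0,0,0]],
  ],
)

```text
time_s: 27.95
ee_pos: [500.5, 151.1, 67.5]
tcp_rot: [-1.57, 0.05, -0.05]
wrist_force: [-1.4, 0.5, 4.5]
width: 57.4
```

Emit:
drive_tool(
  steps=[
    [[0,0,0,0,0,0,1],[0,0,0,0,0,0,1],[0,0,0,0,0,0,1],[0,0,0,0,0,0,1],[0,0,0,0,0,0,1]],
  ],
)

```text
time_s: 28.37
ee_pos: [500.2, 151.1, 66.8]
tcp_rot: [-1.57, 0.05, -0.05]
wrist_force: [0.6, 0.6, 0.6]
width: 88.7
```

Emit:
drive_tool(
  steps=[
    [[0,-0.1,0,0,0,0,1],[0,-0.2,0,0,0,0,1],[0,-0.3,0,0,0,0,1],[0,-0.32,0,0,0,0,1],[0,-0.32,0,0,0,0,1]],
  ],
)

```text
time_s: 28.78
ee_pos: [501.7, 151.7, 165.1]
tcp_rot: [-1.568, 0.047, -0.053]
wrist_force: [0.4, -0.4, 0.2]
width: 91.8
```

Emit:
drive_tool(
  steps=[
    [[0.03,0,-0.1,0,0,0,0.7],[0.06,0,-0.22,0,0,0,0.7],[0.09,0,-0.34,0,0,0,0.7],[0.12,0,-0.46,0,0,0,0.7],[0.15,0,-0.58,0,0,0,0.7]],
  ],
)

```text
time_s: 29.2
ee_pos: [533.1, -26.9, 161.3]
tcp_rot: [-1.571, 0.052, -0.048]
wrist_force: [1.0, -0.2, -0.4]
width: 64.4
```

Emit:
drive_tool(
  steps=[
    [[0.03,0,-0.12,0,0,0,0.7],[0.06,0,-0.24,0,0,0,0.7],[0.1,0,-0.36,0,0,0,0.7],[0.13,0,-0.48,0,0,0,0.7],[0.16,0,-0.58,0,0,0,0.7]],
  ],
)

```text
time_s: 29.62
ee_pos: [569.7, -204.9, 161.0]
tcp_rot: [-1.571, 0.054, -0.049]
wrist_force: [-0.3, 1.0, 0.7]
width: 64.1
```

Emit:
drive_tool(
  steps=[
    [[0.03,0.04,-0.12,0,0,0,0.7],[0.06,0.08,-0.24,0,0,0,0.7],[0.1,0.12,-0.33,0,0,0,0.7],[0.121,0.16,-0.389,0,0,0,0.7],[0.121,0.2,-0.389,0,0,0,0.7]],
  ],
)

```text
time_s: 30.03
ee_pos: [597.9, -326.1, 100.1]
tcp_rot: [-1.573, 0.056, -0.053]
wrist_force: [-0.2, -0.1, -0.4]
width: 64.2
```

Emit:
drive_tool(
  steps=[
    [[0,0,0,0,0,0,0.7],[0,0,0,0,0,0,0.7],[0,0,0,0,0,0,0.7]],
  ],
)

```text
time_s: 30.28
ee_pos: [599.8, -318.8, 102.7]
tcp_rot: [-1.569, 0.049, -0.048]
wrist_force: [0.2, -0.4, -0.4]
width: 64.0
```

```bash
python3 - <<'E'
from h import *
I=[]
for n in("top","scene"):
    f=manip.grab_frame(n)
    x,y=proj(f,[498,149,40])[0].astype(int);I.append(cv2.resize(f["color"][y-30:y+22,x-26:x+26],(396,396),interpolation=cv2.INTER_CUBIC))
    for c,ar in blobs(orange(f),60):
        r=min((22,26,30,34),key=lambda r:abs(locate(f,c,r,0,12)[1]*(.93 if n=="top" else .83)-ar)); print(n,c.round(1),ar,r,locate(f,c,r,0,12)[0].round(1))
move((600.8,-320.7,17.5),-.062)
cv2.imwrite("pics/c10.png",np.hstack(I))
E
```

```text
top [245.  240.5] 305 34 [504.7 150. ]
scene [192.4 338.4] 419 26 [ 600.9 -320. ]
scene [181.  272.7] 79 22 [ 436.8 -189.3]
scene [277.4 204.9] 244 34 [468.2 194.7]
scene [327.2  11. ] 101 34 [-1288.3  3828.5]
shift [ 0.0013  0.2877 -0.0047] from [ 600.4 -319.3  103.8] t 30.4 turn [-0.0002  0.      0.0004]
```

View pics/c10.png

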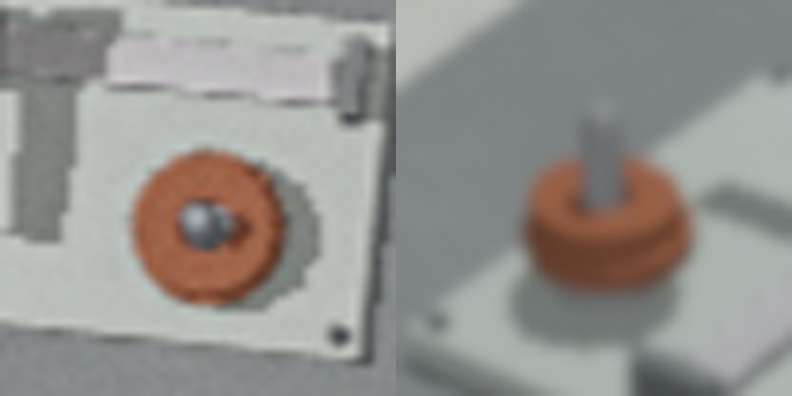

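The picture shows spacer, 68 and 60 stacked flat on the pin. Next is the 52 mm brick wheel at scene (192,338); the purple one is left alone.

Emit:
drive_tool(
  steps=[
    [[0.001,0.1,-0.004,0,0,0,0.7],[0.001,0.19,-0.004,0,0,0,0.7],[0.001,0.25,-0.004,0,0,0,0.7],[0.001,0.28,-0.004,0,0,0,0.7],[0.001,0.285,-0.004,0,0,0,0.7]],
  ],
)

```text
time_s: 30.8
ee_pos: [599.3, -320.8, 16.3]
tcp_rot: [-1.569, 0.051, -0.048]
wrist_force: [-0.1, -1.3, -0.7]
width: 64.7
```

Emit:
drive_tool(
  steps=[
    [[0,0,0,0,0,0,0.7],[0,0,0,0,0,0,0],[0,0,0,0,0,0,0],[0,0,0,0,0,0,0],[0,0,0,0,0,0,0]],
  ],
)

```text
time_s: 31.22
ee_pos: [600.9, -322.5, 19.1]
tcp_rot: [-1.571, 0.048, -0.052]
wrist_force: [-0.8, 0.6, 5.0]
width: 50.7
```

Emit:
drive_tool(
  steps=[
    [[0,0,0,0,0,0,0],[0,0,0,0,0,0,0],[0,0,0,0,0,0,0],[0,0,0,0,0,0,0]],
  ],
)

```text
time_s: 31.55
ee_pos: [600.9, -322.5, 19.1]
tcp_rot: [-1.571, 0.048, -0.052]
wrist_force: [-0.1, 1.3, 6.1]
width: 51.0
```

Emit:
drive_tool(
  steps=[
    [[0,-0.1,0,0,0,0,0],[0,-0.2,0,0,0,0,0],[0,-0.3,0,0,0,0,0],[0,-0.38,0,0,0,0,0],[0,-0.4,0,0,0,0,0]],
  ],
)

```text
time_s: 31.97
ee_pos: [601.9, -323.6, 142.4]
tcp_rot: [-1.573, 0.045, -0.056]
wrist_force: [1.1, 0.3, 1.0]
width: 50.4
```

Emit:
drive_tool(
  steps=[
    [[0,0,0,0,0,0,0],[0,0,0,0,0,0,0],[0,0,0,0,0,0,0]],
  ],
)

```text
time_s: 32.22
ee_pos: [598.8, -321.4, 135.5]
tcp_rot: [-1.569, 0.052, -0.048]
wrist_force: [0.3, -0.2, -1.4]
width: 50.3
```

```bash
python3 - <<'E'
from h import *
move((498.5,150.3,137),-.062)
E
```

```text
shift [-0.434  -0.0018  1.5478] from [ 598.8 -321.4  135.5] t 32.2 turn [-0.0004 -0.0006 -0.0009]
```

Emit:
drive_tool(
  steps=[
    [[-0.03,0,0.1,0,0,0,0],[-0.06,0,0.22,0,0,0,0],[-0.1,0,0.34,0,0,0,0],[-0.13,0,0.46,0,0,0,0],[-0.16,0,0.58,0,0,0,0]],
  ],
)

```text
time_s: 32.63
ee_pos: [561.2, -143.7, 135.6]
tcp_rot: [-1.57, 0.053, -0.048]
wrist_force: [-0.0, 0.1, -0.9]
width: 50.6
```

Emit:
drive_tool(
  steps=[
    [[-0.03,0,0.12,0,0,0,0],[-0.06,0,0.24,0,0,0,0],[-0.1,0,0.36,0,0,0,0],[-0.13,0,0.48,0,0,0,0],[-0.16,0,0.58,0,0,0,0]],
  ],
)

```text
time_s: 33.05
ee_pos: [524.4, 34.0, 135.9]
tcp_rot: [-1.57, 0.051, -0.046]
wrist_force: [0.4, 0.5, -1.1]
width: 50.5
```

Emit:
drive_tool(
  steps=[
    [[-0.03,0,0.12,0,0,0,0],[-0.06,0,0.24,0,0,0,0],[-0.09,0,0.33,0,0,0,0],[-0.114,0,0.385,0,0,0,0],[-0.114,0,0.385,0,0,0,0]],
  ],
)

```text
time_s: 33.47
ee_pos: [496.9, 153.2, 135.7]
tcp_rot: [-1.57, 0.047, -0.041]
wrist_force: [-0.2, -0.1, -0.4]
width: 50.8
```

Emit:
drive_tool(
  steps=[
    [[0,0,0,0,0,0,0],[0,0,0,0,0,0,0],[0,0,0,0,0,0,0],[0,0,0,0,0,0,0]],
  ],
)

```text
time_s: 33.8
ee_pos: [499.8, 147.1, 137.2]
tcp_rot: [-1.571, 0.052, -0.052]
wrist_force: [0.5, 0.1, 0.0]
width: 50.7
```

```bash
python3 - <<'E'
from h import *
move((499,150.3,105),-.062)
E
```

```text
shift [-0.0034  0.1075  0.0106] from [499.8 147.1 137.2] t 33.8 turn [ 0.0002 -0.0014 -0.0001]
```

Emit:
drive_tool(
  steps=[
    [[-0.003,0.02,0.007,0,0,0,0],[-0.003,0.05,0.007,0,0,0,0],[-0.003,0.08,0.007,0,0,0,0],[-0.003,0.1,0.007,0,0,0,0],[-0.003,0.1,0.007,0,0,0,0]],
  ],
)

```text
time_s: 34.22
ee_pos: [497.5, 150.3, 105.6]
tcp_rot: [-1.572, 0.053, -0.048]
wrist_force: [0.5, 0.3, 0.1]
width: 50.4
```

Emit:
drive_tool(
  steps=[
    [[0,0.02,0,0,0,0,0],[0,0.04,0,0,0,0,0],[0,0.06,0,0,0,0,0],[0,0.06,0,0,0,0,0]],
  ],
)

```text
time_s: 34.55
ee_pos: [498.0, 150.7, 88.3]
tcp_rot: [-1.571, 0.051, -0.049]
wrist_force: [-1.0, 0.7, -1.4]
width: 50.7
```

Emit:
drive_tool(
  steps=[
    [[0,0.01,0,0,0,0,0],[0,0.02,0,0,0,0,0],[0,0.025,0,0,0,0,0],[0,0.025,0,0,0,0,0]],
  ],
)

```text
time_s: 34.88
ee_pos: [498.6, 150.9, 81.7]
tcp_rot: [-1.57, 0.05, -0.05]
wrist_force: [0.3, -0.3, 0.5]
width: 50.6
```

Emit:
drive_tool(
  steps=[
    [[0,0.005,0,0,0,0,0],[0,0.01,0,0,0,0,0],[0,0.013,0,0,0,0,0],[0,0.013,0,0,0,0,0]],
  ],
)

```text
time_s: 35.22
ee_pos: [498.7, 150.9, 77.9]
tcp_rot: [-1.57, 0.05, -0.05]
wrist_force: [-0.2, -0.0, -1.5]
width: 50.4
```

Emit:
drive_tool(
  steps=[
    [[0,0.003,0,0,0,0,0],[0,0.005,0,0,0,0,0],[0,0.005,0,0,0,0,0],[0,0.005,0,0,0,0,0]],
  ],
)

```text
time_s: 35.55
ee_pos: [498.9, 151.0, 77.0]
tcp_rot: [-1.57, 0.05, -0.05]
wrist_force: [-1.1, -0.2, 5.0]
width: 50.8
```

Emit:
drive_tool(
  steps=[
    [[0,0,0,0,0,0,0.85],[0,0,0,0,0,0,0.85],[0,0,0,0,0,0,0.85],[0,0,0,0,0,0,0.85],[0,0,0,0,0,0,0.85]],
  ],
)

```text
time_s: 35.97
ee_pos: [498.7, 150.9, 76.4]
tcp_rot: [-1.57, 0.05, -0.05]
wrist_force: [0.2, 0.6, 0.1]
width: 77.5
```

Emit:
drive_tool(
  steps=[
    [[0,-0.1,0,0,0,0,0.85],[0,-0.2,0,0,0,0,0.85],[0,-0.28,0,0,0,0,0.85],[0,-0.29,0,0,0,0,0.85],[0,-0.29,0,0,0,0,0.85]],
  ],
)

```text
time_s: 36.38
ee_pos: [499.7, 151.4, 165.0]
tcp_rot: [-1.568, 0.048, -0.052]
wrist_force: [-0.2, 0.2, -0.4]
width: 78.0
```

Emit:
drive_tool(
  steps=[
    [[-0.01,0,-0.1,0,0,0,0.85],[-0.03,0,-0.22,0,0,0,0.85],[-0.05,0,-0.34,0,0,0,0.85],[-0.06,0,-0.46,0,0,0,0.85],[-0.07,0,-0.55,0,0,0,0.85]],
  ],
)

```text
time_s: 36.8
ee_pos: [465.4, -15.2, 162.2]
tcp_rot: [-1.571, 0.054, -0.049]
wrist_force: [-0.9, -0.6, -0.3]
width: 78.1
```

```bash
python3 - <<'E'
from h import *
for n in("top","scene"):
    f=manip.grab_frame(n)
    for c,ar in blobs(orange(f),60):
        r=min((22,26,30,34),key=lambda r:abs(locate(f,c,r,0,12)[1]*(.93 if n=="top" else .83)-ar)); print(n,c.round(1),ar,r,locate(f,c,r,0,12)[0].round(1),"at58",locate(f,c,34,34,70)[0].round(1))
    for d in manip.masks_of(n,"bushing_c")[:1]:
        c,ar=max(blobs(d["mask"].astype(np.uint8),10),key=lambda t:t[1]);p,A=locate(f,c,26,0,4);print("bush",d["score"],c.round(1),ar,p.round(1),round(A))
move((433.5,-189,17.5),-.062)
E
```

```text
top [346.5 265.2] 129 22 [ 434.5 -189.5] at58 [ 429.7 -184.1]
top [245.  240.6] 305 34 [504.6 149.9] at58 [497.8 146.2]
bush 0.46 [387.9 264. ] 184 [ 443.5 -327.1] 197
scene [180.5 271.9] 177 22 [ 433.5 -187.8] at58 [ 475.8 -219.5]
scene [277.3 203.8] 291 34 [464.4 199.8] at58 [504.8 141.3]
scene [328.   10.9] 84 34 [-1282.8  3836.8] at58 [-1123.8  3531.1]
bush 0.72 [138.3 309.8] 347 [ 439.6 -326.9] 346
shift [-0.0704  0.4837 -0.5936] from [466.5 -12.7 162.5] t 37.0 turn [ 0.0001 -0.0011 -0.0006]
```

Emit:
drive_tool(
  steps=[
    [[-0.015,0,-0.12,0,0,0,0.85],[-0.03,0.03,-0.25,0,0,0,0.85],[-0.045,0.06,-0.38,0,0,0,0.85],[-0.06,0.12,-0.5,0,0,0,0.85],[-0.069,0.2,-0.593,0,0,0,0.85]],
  ],
)

```text
time_s: 37.42
ee_pos: [436.2, -189.9, 103.4]
tcp_rot: [-1.571, 0.047, -0.051]
wrist_force: [1.1, -0.9, -0.1]
width: 78.0
```

Emit:
drive_tool(
  steps=[
    [[0,0,0,0,0,0,0.8],[0,0,0,0,0,0,0.8],[0,0,0,0,0,0,0.8],[0,0,0,0,0,0,0.8]],
  ],
)

```text
time_s: 37.75
ee_pos: [436.4, -186.6, 103.8]
tcp_rot: [-1.57, 0.047, -0.048]
wrist_force: [-0.1, 0.5, 0.1]
width: 73.8
```

```bash
python3 - <<'E'
from h import *
move((434,-189,17.5),-.062)
E
```

```text
shift [-0.0076  0.2877 -0.0085] from [ 436.4 -186.6  103.8] t 37.8 turn [-0.0002  0.0006  0.0002]
```

Emit:
drive_tool(
  steps=[
    [[-0.008,0.1,-0.007,0,0,0,0.8],[-0.008,0.19,-0.007,0,0,0,0.8],[-0.008,0.25,-0.007,0,0,0,0.8],[-0.008,0.28,-0.007,0,0,0,0.8],[-0.008,0.286,-0.007,0,0,0,0.8]],
  ],
)

```text
time_s: 38.17
ee_pos: [432.8, -189.0, 17.0]
tcp_rot: [-1.569, 0.049, -0.047]
wrist_force: [-0.4, -0.1, 0.2]
width: 73.7
```

Emit:
drive_tool(
  steps=[
    [[0,0,0,0,0,0,0.8],[0,0,0,0,0,0,0],[0,0,0,0,0,0,0],[0,0,0,0,0,0,0],[0,0,0,0,0,0,0]],
  ],
)

```text
time_s: 38.58
ee_pos: [433.3, -190.6, 18.5]
tcp_rot: [-1.57, 0.049, -0.051]
wrist_force: [-1.0, 1.2, 1.3]
width: 48.8
```

Emit:
drive_tool(
  steps=[
    [[0,0,0,0,0,0,0],[0,0,0,0,0,0,0],[0,0,0,0,0,0,0],[0,0,0,0,0,0,0],[0,0,0,0,0,0,0]],
  ],
)

```text
time_s: 39.0
ee_pos: [433.2, -190.5, 18.3]
tcp_rot: [-1.57, 0.049, -0.051]
wrist_force: [0.5, 2.7, 5.8]
width: 42.9
```

Emit:
drive_tool(
  steps=[
    [[0,-0.1,0,0,0,0,0],[0,-0.2,0,0,0,0,0],[0,-0.3,0,0,0,0,0],[0,-0.38,0,0,0,0,0],[0,-0.41,0,0,0,0,0]],
  ],
)

```text
time_s: 39.42
ee_pos: [434.2, -191.4, 143.7]
tcp_rot: [-1.571, 0.047, -0.054]
wrist_force: [0.7, -0.8, -1.2]
width: 42.7
```

Emit:
drive_tool(
  steps=[
    [[0,0,0,0,0,0,0],[0,0,0,0,0,0,0],[0,0,0,0,0,0,0]],
  ],
)

```text
time_s: 39.67
ee_pos: [431.8, -190.1, 139.4]
tcp_rot: [-1.57, 0.052, -0.048]
wrist_force: [-0.2, -0.2, -0.7]
width: 42.6
```

```bash
python3 - <<'E'
from h import *
move((498.5,150.3,140),-.062)
E
```

```text
shift [ 0.1497 -0.0017  1.1465] from [ 431.8 -190.1  139.4] t 39.7 turn [-0.0001 -0.0005 -0.0007]
```

Emit:
drive_tool(
  steps=[
    [[0.015,0,0.1,0,0,0,0],[0.03,0,0.22,0,0,0,0],[0.045,0,0.34,0,0,0,0],[0.06,0,0.47,0,0,0,0],[0.075,0,0.6,0,0,0,0]],
  ],
)

```text
time_s: 40.08
ee_pos: [465.6, -11.1, 139.2]
tcp_rot: [-1.571, 0.053, -0.049]
wrist_force: [0.9, -0.8, -0.7]
width: 42.7
```

Emit:
drive_tool(
  steps=[
    [[0.015,0,0.13,0,0,0,0],[0.03,0,0.26,0,0,0,0],[0.045,0,0.39,0,0,0,0],[0.06,0,0.48,0,0,0,0],[0.071,0,0.546,0,0,0,0]],
  ],
)

```text
time_s: 40.5
ee_pos: [497.4, 152.9, 138.7]
tcp_rot: [-1.571, 0.05, -0.045]
wrist_force: [0.3, 0.6, 0.1]
width: 42.8
```

Emit:
drive_tool(
  steps=[
    [[0,0,0,0,0,0,0],[0,0,0,0,0,0,0],[0,0,0,0,0,0,0],[0,0,0,0,0,0,0]],
  ],
)

```text
time_s: 40.83
ee_pos: [497.8, 147.8, 140.0]
tcp_rot: [-1.571, 0.053, -0.051]
wrist_force: [-0.1, -0.4, -0.4]
width: 42.7
```

```bash
python3 - <<'E'
from h import *
move((497.7,150,105),-.062)
E
```

```text
shift [-0.0007  0.1167  0.0074] from [497.8 147.8 140. ] t 40.8 turn [ 0.0004 -0.0014 -0.0005]
```

Emit:
drive_tool(
  steps=[
    [[0.002,0.02,0.005,0,0,0,0],[0.002,0.05,0.005,0,0,0,0],[0.002,0.08,0.005,0,0,0,0],[0.002,0.1,0.005,0,0,0,0],[0.002,0.1,0.005,0,0,0,0]],
  ],
)

```text
time_s: 41.25
ee_pos: [497.9, 150.5, 108.9]
tcp_rot: [-1.572, 0.053, -0.048]
wrist_force: [-0.8, 0.1, -1.1]
width: 43.1
```

Emit:
drive_tool(
  steps=[
    [[0,0.015,0,0,0,0,0],[0,0.03,0,0,0,0,0],[0,0.04,0,0,0,0,0],[0,0.04,0,0,0,0,0]],
  ],
)

```text
time_s: 41.58
ee_pos: [498.7, 151.1, 98.2]
tcp_rot: [-1.571, 0.051, -0.049]
wrist_force: [-0.2, -0.7, -0.5]
width: 42.5
```

Emit:
drive_tool(
  steps=[
    [[0,0.008,0,0,0,0,0],[0,0.016,0,0,0,0,0],[0,0.018,0,0,0,0,0],[0,0.018,0,0,0,0,0]],
  ],
)

```text
time_s: 41.92
ee_pos: [499.0, 151.2, 93.3]
tcp_rot: [-1.57, 0.05, -0.05]
wrist_force: [-0.0, 0.4, -1.2]
width: 42.8
```

Emit:
drive_tool(
  steps=[
    [[0,0.006,0,0,0,0,0],[0,0.012,0,0,0,0,0],[0,0.014,0,0,0,0,0],[0,0.014,0,0,0,0,0]],
  ],
)

```text
time_s: 42.25
ee_pos: [499.0, 151.1, 89.0]
tcp_rot: [-1.57, 0.05, -0.05]
wrist_force: [0.2, 0.4, -0.7]
width: 42.9
```

Emit:
drive_tool(
  steps=[
    [[0,0.002,0,0,0,0,0],[0,0.004,0,0,0,0,0],[0,0.004,0,0,0,0,0],[0,0.004,0,0,0,0,0]],
  ],
)

```text
time_s: 42.58
ee_pos: [499.2, 151.2, 88.3]
tcp_rot: [-1.57, 0.05, -0.05]
wrist_force: [-0.7, 0.4, 3.7]
width: 42.6
```

Emit:
drive_tool(
  steps=[
    [[0,0,0,0,0,0,0.75],[0,0,0,0,0,0,0.75],[0,0,0,0,0,0,0.75],[0,0,0,0,0,0,0.75],[0,0,0,0,0,0,0.75]],
  ],
)

```text
time_s: 43.0
ee_pos: [499.0, 151.2, 87.8]
tcp_rot: [-1.57, 0.05, -0.05]
wrist_force: [0.0, 0.9, 0.5]
width: 68.9
```

Emit:
drive_tool(
  steps=[
    [[0,-0.1,0,0,0,0,0.75],[0,-0.2,0,0,0,0,0.75],[0,-0.26,0,0,0,0,0.75],[0,-0.26,0,0,0,0,0.75],[0,-0.26,0,0,0,0,0.75]],
  ],
)

```text
time_s: 43.42
ee_pos: [499.5, 151.5, 166.6]
tcp_rot: [-1.569, 0.049, -0.051]
wrist_force: [0.5, -0.4, -0.1]
width: 69.0
```

Emit:
drive_tool(
  steps=[
    [[-0.01,0,-0.1,0,0,0,0.75],[-0.015,0,-0.22,0,0,0,0.75],[-0.02,0,-0.34,0,0,0,0.75],[-0.03,0,-0.46,0,0,0,0.75],[-0.033,0,-0.58,0,0,0,0.75]],
  ],
)

```text
time_s: 43.83
ee_pos: [476.2, -23.2, 164.5]
tcp_rot: [-1.571, 0.052, -0.047]
wrist_force: [1.0, -0.6, 0.1]
width: 69.0
```

Emit:
drive_tool(
  steps=[
    [[-0.01,0,-0.12,0,0,0,0.75],[-0.015,0,-0.24,0,0,0,0.75],[-0.02,0,-0.36,0,0,0,0.75],[-0.03,0,-0.46,0,0,0,0.75],[-0.033,0,-0.52,0,0,0,0.75]],
  ],
)

```text
time_s: 44.25
ee_pos: [456.2, -180.3, 164.7]
tcp_rot: [-1.571, 0.055, -0.051]
wrist_force: [0.5, 0.6, -0.1]
width: 68.5
```

```bash
python3 - <<'E'
from h import *
I=[]
for n in("top","scene"):
    f=manip.grab_frame(n)
    x,y=proj(f,[498,149,50])[0].astype(int);A=f["color"][y-26:y+26,x-26:x+26]
    bp=proj(f,[441.5,-327,5])[0].astype(int);B=f["color"][bp[1]-26:bp[1]+26,bp[0]-26:bp[0]+26];print(n,"bush crop origin",bp-26)
    I.append(np.vstack([cv2.resize(q,(300,300),interpolation=cv2.INTER_CUBIC) for q in(A,B)]))
cv2.imwrite("pics/c11.png",np.hstack(I))
move((441.5,-327,105),-.062)
E
```

```text
top bush crop origin [362 238]
scene bush crop origin [112 283]
shift [-0.0151  0.2    -0.4914] from [ 456.5 -180.2  164.8] t 44.4 turn [ 0.0004 -0.0026 -0.0007]
```

View pics/c11.png

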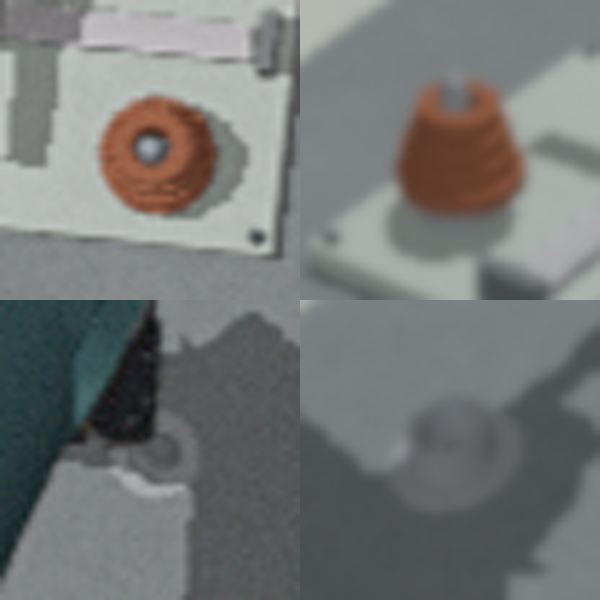

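```bash
python3 - <<'E'
from h import *
def S2(f,x,y):
    m=np.zeros((420*4,560*4),np.uint8)
    for r,z0,z1 in((26,0,4),(16,4,20)): cv2.fillConvexPoly(m,np.round(sil(f,x,y,r,z0,z1)*4+1.5).astype(np.int32),1)
    M=cv2.moments(m,True);return np.array([M["m10"]/M["m00"],M["m01"]/M["m00"]])/4-.375
for n,c in(("top",(387.95,264.05)),("scene",(138.35,309.7))):
    f=manip.grab_frame(n);g=np.array([441.,-327.])
    for _ in range(8):
        g+= .9*(back(f,c,5)-back(f,S2(f,*g),5))[:2]
    print(n,g.round(1))
f=manip.grab_frame("scene");print("hub top",back(f,(138.5,305.5),20))
move((442,-326.5,105),-.062)
E
```

```text
top [ 443.4 -327.2]
scene [ 441.3 -327.6]
hub top [ 446.68163584 -327.44888058   20.        ]
shift [-0.0207  0.1995 -0.5053] from [ 457.8 -175.6  165. ] t 44.5 turn [-0.0002 -0.0003 -0.0006]
```

Emit:
drive_tool(
  steps=[
    [[-0.01,0,-0.12,0,0,0,0.75],[-0.019,0.04,-0.25,0,0,0,0.75],[-0.019,0.08,-0.37,0,0,0,0.75],[-0.019,0.14,-0.47,0,0,0,0.75],[-0.019,0.2,-0.508,0,0,0,0.75]],
  ],
)

```text
time_s: 44.92
ee_pos: [442.9, -331.7, 105.4]
tcp_rot: [-1.573, 0.051, -0.052]
wrist_force: [0.2, -0.2, 0.0]
width: 68.9
```

Emit:
drive_tool(
  steps=[
    [[0,0,0,0,0,0,0.75],[0,0,0,0,0,0,0.75],[0,0,0,0,0,0,0.75],[0,0,0,0,0,0,0.75],[0,0,0,0,0,0,0.75]],
  ],
)

```text
time_s: 45.33
ee_pos: [444.1, -327.2, 106.9]
tcp_rot: [-1.57, 0.047, -0.049]
wrist_force: [0.5, 0.1, 0.7]
width: 68.7
```

```bash
python3 - <<'E'
from h import *
move((442.5,-327.3,20),-.062)
E
```

```text
shift [-0.0057  0.2897 -0.0007] from [ 444.1 -327.2  106.9] t 45.3 turn [-0.0001  0.0002  0.0006]
```

Emit:
drive_tool(
  steps=[
    [[-0.004,0.1,-0.002,0,0,0,0.75],[-0.004,0.19,-0.002,0,0,0,0.75],[-0.004,0.25,-0.002,0,0,0,0.75],[-0.004,0.28,-0.002,0,0,0,0.75],[-0.004,0.287,-0.002,0,0,0,0.75]],
  ],
)

```text
time_s: 45.75
ee_pos: [441.4, -328.0, 19.0]
tcp_rot: [-1.569, 0.05, -0.048]
wrist_force: [-1.2, -0.1, -0.4]
width: 69.2
```

Emit:
drive_tool(
  steps=[
    [[0,0,0,0,0,0,0.75],[0,0,0,0,0,0,0],[0,0,0,0,0,0,0],[0,0,0,0,0,0,0],[0,0,0,0,0,0,0]],
  ],
)

```text
time_s: 46.17
ee_pos: [442.1, -329.4, 20.7]
tcp_rot: [-1.571, 0.049, -0.051]
wrist_force: [-0.1, -0.1, -0.5]
width: 44.5
```

Emit:
drive_tool(
  steps=[
    [[0,0,0,0,0,0,0],[0,0,0,0,0,0,0],[0,0,0,0,0,0,0],[0,0,0,0,0,0,0],[0,0,0,0,0,0,0]],
  ],
)

```text
time_s: 46.58
ee_pos: [441.8, -328.7, 20.2]
tcp_rot: [-1.569, 0.05, -0.05]
wrist_force: [0.1, 2.6, 5.3]
width: 30.4
```

Emit:
drive_tool(
  steps=[
    [[0,-0.1,0,0,0,0,0],[0,-0.2,0,0,0,0,0],[0,-0.3,0,0,0,0,0],[0,-0.39,0,0,0,0,0],[0,-0.42,0,0,0,0,0]],
  ],
)

```text
time_s: 47.0
ee_pos: [442.9, -330.9, 149.2]
tcp_rot: [-1.573, 0.047, -0.055]
wrist_force: [0.2, -0.6, -1.6]
width: 30.3
```

Emit:
drive_tool(
  steps=[
    [[0,0,0,0,0,0,0],[0,0,0,0,0,0,0],[0,0,0,0,0,0,0]],
  ],
)

```text
time_s: 47.25
ee_pos: [440.7, -328.4, 144.1]
tcp_rot: [-1.569, 0.052, -0.048]
wrist_force: [-0.1, 0.0, -1.1]
width: 30.4
```

```bash
python3 - <<'E'
from h import *
move((498,150,145),-.062)
crop2("pics/c12.png",manip.observe()["ee_pos"]-[0,0,10])
E
```

```text
shift [ 8.9100e-02 -1.3000e-03  1.6035e+00] from [ 440.7 -328.4  144.1] t 47.2 turn [-0.0004 -0.0006 -0.0008]
top crop origin 368 232 scale 7.071428571428571
scene crop origin 96 238 scale 7.071428571428571
```

View pics/c12.png

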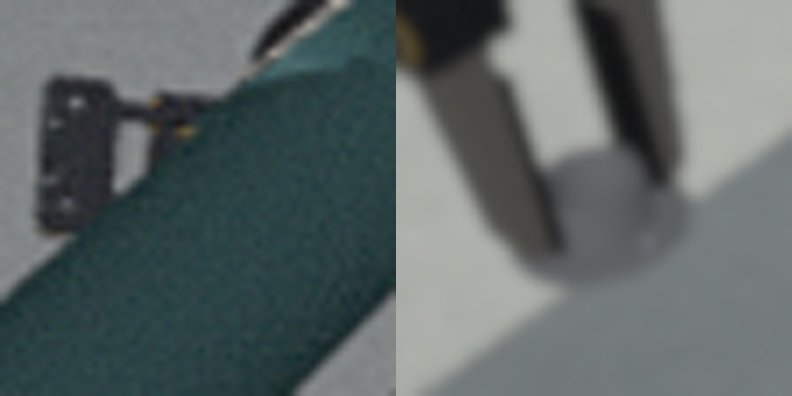

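Emit:
drive_tool(
  steps=[
    [[0.005,0,0.1,0,0,0,0],[0.01,0,0.22,0,0,0,0],[0.02,0,0.34,0,0,0,0],[0.025,0,0.46,0,0,0,0],[0.032,0,0.58,0,0,0,0]],
  ],
)

```text
time_s: 47.77
ee_pos: [461.5, -154.5, 144.8]
tcp_rot: [-1.57, 0.052, -0.049]
wrist_force: [0.9, 0.6, 0.1]
width: 30.5
```

Emit:
drive_tool(
  steps=[
    [[0.005,0,0.12,0,0,0,0],[0.01,0,0.24,0,0,0,0],[0.02,0,0.36,0,0,0,0],[0.025,0,0.48,0,0,0,0],[0.032,0,0.6,0,0,0,0]],
  ],
)

```text
time_s: 48.18
ee_pos: [482.6, 24.5, 144.9]
tcp_rot: [-1.571, 0.052, -0.049]
wrist_force: [0.7, -0.4, -1.5]
width: 30.1
```

Emit:
drive_tool(
  steps=[
    [[0.005,0,0.12,0,0,0,0],[0.01,0,0.24,0,0,0,0],[0.02,0,0.34,0,0,0,0],[0.024,0,0.42,0,0,0,0],[0.024,0,0.42,0,0,0,0]],
  ],
)

```text
time_s: 48.6
ee_pos: [498.1, 154.0, 144.5]
tcp_rot: [-1.569, 0.045, -0.043]
wrist_force: [0.9, 0.7, -0.7]
width: 30.6
```

Emit:
drive_tool(
  steps=[
    [[0,0,0,0,0,0,0],[0,0,0,0,0,0,0],[0,0,0,0,0,0,0],[0,0,0,0,0,0,0]],
  ],
)

```text
time_s: 48.93
ee_pos: [498.5, 146.6, 145.6]
tcp_rot: [-1.571, 0.052, -0.052]
wrist_force: [-0.2, 0.2, -1.2]
width: 30.5
```

```bash
python3 - <<'E'
from h import *
move((498.2,150,115),-.062)
E
```

```text
shift [-0.0017  0.1022  0.0113] from [498.5 146.6 145.6] t 48.9 turn [ 0.0002 -0.0014 -0.0001]
```

Emit:
drive_tool(
  steps=[
    [[0,0.02,0.008,0,0,0,0],[0,0.04,0.008,0,0,0,0],[0,0.06,0.008,0,0,0,0],[0,0.08,0.008,0,0,0,0],[0,0.08,0.008,0,0,0,0]],
  ],
)

```text
time_s: 49.35
ee_pos: [497.8, 150.2, 120.3]
tcp_rot: [-1.571, 0.052, -0.048]
wrist_force: [-0.9, 0.1, -0.6]
width: 30.3
```

Emit:
drive_tool(
  steps=[
    [[0,0.008,0,0,0,0,0],[0,0.016,0,0,0,0,0],[0,0.024,0,0,0,0,0],[0,0.03,0,0,0,0,0],[0,0.03,0,0,0,0,0]],
  ],
)

```text
time_s: 49.77
ee_pos: [498.5, 150.6, 112.6]
tcp_rot: [-1.57, 0.05, -0.05]
wrist_force: [-0.6, 0.1, -1.4]
width: 30.3
```

Emit:
drive_tool(
  steps=[
    [[0,0.006,0,0,0,0,0],[0,0.012,0,0,0,0,0],[0,0.015,0,0,0,0,0],[0,0.015,0,0,0,0,0]],
  ],
)

```text
time_s: 50.1
ee_pos: [498.6, 150.6, 108.2]
tcp_rot: [-1.57, 0.05, -0.05]
wrist_force: [-0.7, 0.3, -1.5]
width: 30.9
```

Expected seat at TCP z ≈ 82 + 20.2 = 102.2.

Emit:
drive_tool(
  steps=[
    [[0,0.006,0,0,0,0,0],[0,0.012,0,0,0,0,0],[0,0.016,0,0,0,0,0],[0,0.016,0,0,0,0,0],[0,0.016,0,0,0,0,0]],
  ],
)

```text
time_s: 50.52
ee_pos: [498.7, 150.6, 103.5]
tcp_rot: [-1.57, 0.05, -0.05]
wrist_force: [-0.2, 0.1, -0.5]
width: 30.3
```

Emit:
drive_tool(
  steps=[
    [[0,0.003,0,0,0,0,0],[0,0.005,0,0,0,0,0],[0,0.005,0,0,0,0,0],[0,0.005,0,0,0,0,0]],
  ],
)

```text
time_s: 50.85
ee_pos: [498.8, 150.7, 102.2]
tcp_rot: [-1.57, 0.05, -0.05]
wrist_force: [-0.6, -0.8, -0.2]
width: 30.8
```

Emit:
drive_tool(
  steps=[
    [[0,0.003,0,0,0,0,0],[0,0.004,0,0,0,0,0],[0,0.004,0,0,0,0,0],[0,0.004,0,0,0,0,0]],
  ],
)

```text
time_s: 51.18
ee_pos: [499.2, 150.7, 102.1]
tcp_rot: [-1.569, 0.05, -0.051]
wrist_force: [-2.2, -0.8, 9.9]
width: 30.5
```

Emit:
drive_tool(
  steps=[
    [[0,0,0,0,0,0,0.75],[0,0,0,0,0,0,0.75],[0,0,0,0,0,0,0.75],[0,0,0,0,0,0,0.75],[0,0,0,0,0,0,0.75]],
  ],
)

```text
time_s: 51.6
ee_pos: [498.7, 150.6, 100.7]
tcp_rot: [-1.57, 0.05, -0.05]
wrist_force: [0.1, -0.0, 0.0]
width: 61.7
```

Emit:
drive_tool(
  steps=[
    [[0,-0.08,0,0,0,0,0.75],[0,-0.18,0,0,0,0,0.75],[0,-0.28,0,0,0,0,0.75],[0,-0.36,0,0,0,0,0.75],[0,-0.36,0,0,0,0,0.75]],
  ],
)

```text
time_s: 52.02
ee_pos: [501.5, 151.3, 213.4]
tcp_rot: [-1.566, 0.045, -0.056]
wrist_force: [1.5, -0.5, 0.1]
width: 69.1
```

Emit:
drive_tool(
  steps=[
    [[0.06,0,0.1,0,0,0,0.75],[0.12,0,0.2,0,0,0,0.75],[0.18,0,0.3,0,0,0,0.75],[0.248,0,0.388,0,0,0,0.75],[0.248,0,0.388,0,0,0,0.75]],
  ],
)

```text
time_s: 52.43
ee_pos: [582.0, 268.1, 207.0]
tcp_rot: [-1.569, 0.045, -0.046]
wrist_force: [-1.3, 0.7, -0.8]
width: 68.8
```

Emit:
drive_tool(
  steps=[
    [[0,0,0,0,0,0,0.75],[0,0,0,0,0,0,0.75],[0,0,0,0,0,0,0.75],[0,0,0,0,0,0,0.75]],
  ],
)

```text
time_s: 52.77
ee_pos: [580.0, 260.7, 209.0]
tcp_rot: [-1.57, 0.052, -0.051]
wrist_force: [-0.1, 0.6, -0.1]
width: 69.1
```

```bash
python3 - <<'E'
from h import *
move((580,263,141),-.062)
E
```

```text
shift [-0.0005  0.2267  0.0076] from [580.  260.7 209. ] t 52.8 turn [ 0.     -0.0011 -0.0001]
```

Emit:
drive_tool(
  steps=[
    [[0,0.08,0.006,0,0,0,0.75],[0,0.15,0.006,0,0,0,0.75],[0,0.2,0.006,0,0,0,0.75],[0,0.226,0.006,0,0,0,0.75],[0,0.226,0.006,0,0,0,0.75]],
  ],
)

```text
time_s: 53.18
ee_pos: [579.4, 262.8, 139.7]
tcp_rot: [-1.572, 0.053, -0.049]
wrist_force: [0.5, -1.2, 0.4]
width: 68.8
```

Emit:
drive_tool(
  steps=[
    [[0,0,0,0,0,0,0],[0,0,0,0,0,0,0],[0,0,0,0,0,0,0],[0,0,0,0,0,0,0],[0,0,0,0,0,0,0]],
  ],
)

```text
time_s: 53.6
ee_pos: [580.8, 264.0, 141.8]
tcp_rot: [-1.57, 0.049, -0.051]
wrist_force: [0.0, 0.1, 0.5]
width: 37.5
```

Emit:
drive_tool(
  steps=[
    [[0,0,0,0,0,0,0],[0,0,0,0,0,0,0],[0,0,0,0,0,0,0],[0,0,0,0,0,0,0],[0,0,0,0,0,0,0]],
  ],
)

```text
time_s: 54.02
ee_pos: [580.7, 264.6, 141.4]
tcp_rot: [-1.569, 0.049, -0.05]
wrist_force: [-0.3, 2.0, 1.5]
width: 21.7
```

Emit:
drive_tool(
  steps=[
    [[0,0,-0.05,0,0,0,0],[0,0,-0.1,0,0,0,0],[0,0,-0.15,0,0,0,0],[0,0,-0.2,0,0,0,0],[0,0,-0.25,0,0,0,0]],
  ],
)

```text
time_s: 54.43
ee_pos: [575.6, 187.5, 141.4]
tcp_rot: [-1.57, 0.05, -0.051]
wrist_force: [1.1, 2.9, 2.7]
width: 21.7
```

Emit:
drive_tool(
  steps=[
    [[0,0,-0.03,0,0,0,0],[0,0,-0.06,0,0,0,0],[0,0,-0.09,0,0,0,0],[0,0,-0.11,0,0,0,0],[0,0,-0.13,0,0,0,0]],
  ],
)

```text
time_s: 54.85
ee_pos: [573.2, 149.6, 141.3]
tcp_rot: [-1.57, 0.05, -0.05]
wrist_force: [-1.7, 2.3, 4.9]
width: 21.7
```

Emit:
drive_tool(
  steps=[
    [[0,0,-0.005,0,0,0,0],[0,0,-0.01,0,0,0,0],[0,0,-0.015,0,0,0,0],[0,0,-0.015,0,0,0,0],[0,0,-0.015,0,0,0,0]],
  ],
)

```text
time_s: 55.27
ee_pos: [573.0, 146.7, 141.3]
tcp_rot: [-1.569, 0.049, -0.05]
wrist_force: [-0.7, 5.1, 4.3]
width: 21.5
```

Emit:
drive_tool(
  steps=[
    [[0,0,-0.005,0,0,0,0],[0,0,-0.01,0,0,0,0],[0,0,-0.01,0,0,0,0],[0,0,-0.01,0,0,0,0]],
  ],
)

```text
time_s: 55.6
ee_pos: [573.0, 146.6, 141.4]
tcp_rot: [-1.566, 0.047, -0.049]
wrist_force: [-0.0, 10.7, 2.8]
width: 21.8
```

Emit:
drive_tool(
  steps=[
    [[0,0,-0.005,0,0,0,0],[0,0,-0.01,0,0,0,0],[0,0,-0.01,0,0,0,0],[0,0,-0.01,0,0,0,0]],
  ],
)

```text
time_s: 55.93
ee_pos: [573.0, 146.5, 141.3]
tcp_rot: [-1.563, 0.045, -0.048]
wrist_force: [1.5, 16.3, 0.9]
width: 21.6
```

Emit:
drive_tool(
  steps=[
    [[0,0,0.008,0,0,0,0],[0,0,0.015,0,0,0,0],[0,0,0.015,0,0,0,0]],
  ],
)

```text
time_s: 56.18
ee_pos: [573.0, 146.6, 141.3]
tcp_rot: [-1.568, 0.048, -0.049]
wrist_force: [-1.1, 7.6, 4.9]
width: 21.7
```

Emit:
drive_tool(
  steps=[
    [[0,0,0,0,0,0,0.75],[0,0,0,0,0,0,0.75],[0,0,0,0,0,0,0.75],[0,0,0,0,0,0,0.75],[0,0,0,0,0,0,0.75]],
  ],
)

```text
time_s: 56.6
ee_pos: [572.7, 143.2, 140.7]
tcp_rot: [-1.571, 0.051, -0.05]
wrist_force: [-0.1, -0.5, -0.2]
width: 52.9
```

Emit:
drive_tool(
  steps=[
    [[0,-0.08,0,0,0,0,0.75],[0,-0.18,0,0,0,0,0.75],[0,-0.28,0,0,0,0,0.75],[0,-0.36,0,0,0,0,0.75],[0,-0.4,0,0,0,0,0.75]],
  ],
)

```text
time_s: 57.02
ee_pos: [574.2, 143.7, 264.3]
tcp_rot: [-1.569, 0.047, -0.054]
wrist_force: [1.0, -0.4, 0.4]
width: 69.0
```

Emit:
drive_tool(
  steps=[
    [[0,0,-0.12,0,0,0,0.75],[0,0,-0.25,0,0,0,0.75],[0,0,-0.38,0,0,0,0.75],[0,0,-0.5,0,0,0,0.75],[0,0,-0.6,0,0,0,0.75]],
  ],
)

```text
time_s: 57.43
ee_pos: [560.3, -38.8, 260.5]
tcp_rot: [-1.571, 0.053, -0.051]
wrist_force: [1.1, -0.5, -0.4]
width: 68.9
```

Emit:
drive_tool(
  steps=[
    [[0,0,-0.05,0,0,0,0.75],[0,0,-0.1,0,0,0,0.75],[0,0,-0.1,0,0,0,0.75],[0,0,-0.1,0,0,0,0.75],[0,0,-0.1,0,0,0,0.75]],
  ],
)

```text
time_s: 57.85
ee_pos: [559.4, -64.3, 260.5]
tcp_rot: [-1.57, 0.05, -0.049]
wrist_force: [-0.8, 1.0, 0.1]
width: 68.9
```

```bash
python3 - <<'E'
from h import *
I=[]
for n in("top","scene"):
    f=manip.grab_frame(n);g=f["color"].max(2);x,y=proj(f,[573,147,134])[0].astype(int);m=np.zeros(g.shape,np.uint8);m[y-15:y+18,x-14:x+14]=g[y-15:y+18,x-14:x+14]<55
    c,ar=max(blobs(m,10),key=lambda t:t[1])
    p=least_squares(lambda q:cen(cv2.convexHull(proj(f,np.array([(q[0]+i*16,q[1]+j*11,z) for i in(-1,1) for j in(-1,1) for z in(114,154)])).astype(np.float32))[:,0])-c,[573,140],diff_step=2e-3);print("grip",n,c,ar,p.x.round(1))
    x,y=proj(f,[520,149,80])[0].astype(int);I.append(cv2.resize(f["color"][y-30:y+30,x-30:x+30],(396,396),interpolation=cv2.INTER_CUBIC))
cv2.imwrite("pics/c13.png",np.hstack(I));s=manip.observe();print(s["ee_pos"],s["time_s"],s["wrist_force"])
E
```

```text
grip top [245.54545455 213.39393939] 66 [572.3 142.6]
grip scene [298.00675676 184.79054054] 148 [571.9 145.1]
[559.52675188 -63.90963782 260.72321372] 57.95 [ 0.16169591 -0.56050485 -0.51353425]
```

View pics/c13.png

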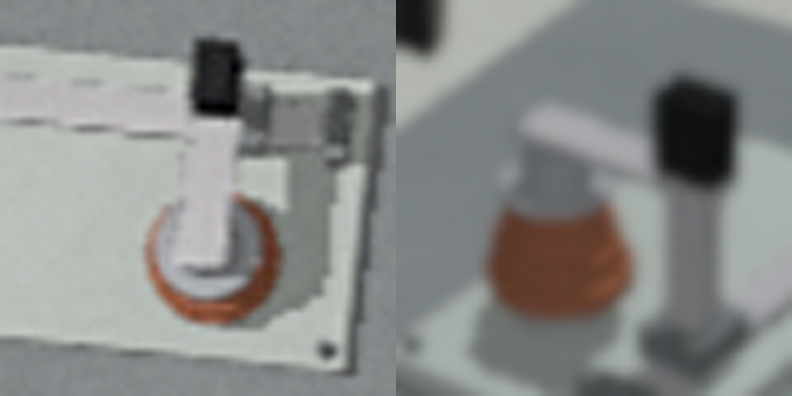

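The last picture shows the bar over the pin and the bushing flat, flange down, on top of the stack. The arm is clear, so I'm handing in.

```bash
python3 -c "
from station import manip
print(manip.close_job())"
```

```text
the job is handed in; nothing more can be done
None
```

I opened the lock to its stop and threaded on the spacer, the 68, 60, 52 and 44 mm wheels (all four were there) and the flanged bushing, flange down. I then slid the lock back to its shut stop, retreated and handed in at about 58 s. The hand-in reports no verdict.

**Last checks:**
- **Seating:** every part stopped within about 1 mm of its expected height, with a small upward force.
- **Stack:** the last picture shows it flat, with the bushing on top and the keeper bar over the pin.
- **Lock:** the force rose to 11 N at the open stop and 16 N at the shut stop with no further movement. The gripper travelled 120 mm between the two stops; the cameras gave 117–120 mm.

**What disagreed:**
- **Pin position:** the plate corners put the pin about 4 mm off from where its tip appeared in the cameras. I went by the tip, and every part slid on without side force.
- **Moved wheel:** the 44 mm wheel was found shifted about 28 mm during the run; I located it again before picking it up.
- **Bystanders:** I left the purple look-alike, cast, case, pot and spatula alone. I did not measure their final positions.

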